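# Tote up the bulbs and stack the tote

## Robot

A 7-joint arm with a two-finger parallel gripper is mounted at the origin on the work surface. World frame = base frame: x ahead of the robot, y to its left, z up, the work surface at z = 0. Lengths are in m, angles in rad, forces in N, time in s.
With the tool pointing down it reaches from about 0.425 to 0.95 m from the base axis. Payload 4.7 kg.
Tool frame: the origin (TCP) lies at the very end of the fingers, on their centre line; the grasp point (between the pads) lies 19 mm behind it (ctrl.tcp_to_grasp is the distance from the TCP to the grasp point, in m); x points along the fingers, y is the direction in which the jaws open and shut, and the axes are right-handed (so a half turn about x gives the same grasp; the last joint's range is limited). The gripper opens to 85 mm and grips with 20 to 120 N. Pads are 22 mm wide; open, the fingers measure 114 mm over their backs; the gripper's body (76 mm by 85 mm) begins 54 mm behind the grasp point. The pads swing forward as they close: fully open they stand 13 mm farther back than shut.
Start: joints at [1.072, 0.469, -0.049, 1.532, 0.024, 1.141, -0.082], TCP at [0.306, -0.602, 0.231] pointing down, gripper open.
Joint ranges: [-2.59, 2.59], [-0.33, 1.99], [-1.39, 1.29], [0.1, 2.45], [-1.04, 4.18], [0.21, 1.99], [-2.66, 2.66]. Speed limits (rad/s): [2.57, 2.57, 3.14, 3.14, 3.14, 3.14, 3.14].

## Interface

Orientations are given as a unit quaternion [w, x, y, z].
In Python, from rig import status, optics, ticket, ctrl gives the robot as it stands.
- The arm moves only by the shell command python3 -m handwheel 'ROWS' [FORCE]. ROWS is JSON, one flat list of numbers, 7 for each row, row after row: the turn, a rotation vector about the tool's x, y, z in degrees, then the shift along the tool's x, y, z in m, then the opening, from 0 (shut) to 1 (fully open). In form: [rx, ry, rz, x, y, z, grip, rx, ry, rz, x, y, z, grip, ...]. A call has 1 to 10 rows; each row is the pose to reach, as a shift and turn from the pose measured when the call began, along the tool's axes at that moment; what a row does not reach only later rows make up. A row lasts 1/8 s, in which the tool goes at most 62.5 mm and 10.7 degrees, less where a joint would pass 70% of its speed; a pose out of reach is approached as far as the arm can. A call with a gripper value outside its range is refused whole. The fingers move at their own pace and stop on an object; FORCE is the grip in N (left out, the last holds). Time passes only in rows, so rows that repeat a pose let the fingers close. It gives the time, the measured TCP pose, the force and the opening at its end, in the units of the state.
- status.get_obs(): the state, without advancing time (a new reading comes with each control period).
- optics.camera(name): name is "scene" or "top"; returns the picture (420x560x3 uint8, red, green, blue); there is no depth.
- optics.camera_info(name): a dict with "fx", "fy", "cx", "cy" (pixels), "rvec" (rotation vector, rad) and "tvec" (3), from world to camera coordinates, as OpenCV has them. Camera axes: x right, y down, z forward; pixel columns grow to the right and rows downward; lengths in m; the calibration is good to about 2 mm. A picture is of the moment at which its call begins. camera_info takes no time and is no camera call.
- ticket.hand_in(): hands the job in, once; it reports no verdict.
The state is a dict: "t": time; "q": joint angles; "joint_vel": joint speeds; "effort": joint torques, N m; "eef_pos": TCP position; "ee_rot": TCP orientation; "force": force on the tool from outside, world axes, zero at the start; "torque": the same for the moment, N m; "grip_width": finger opening in m.
Only numpy, scipy, OpenCV 4.12 (cv2) and the standard library are available. Lean on these libraries where they do the work, as an engineer would, in place of code of your own. Each camera call takes 0.05 s, during which the arm holds its last target.

## Task

Pick up the flat scoop with the three bulbs, carry it level across the bench to the open green tote, and tip the bulbs in over its rim without spilling any. Lay the scoop back down flat on the bench, right way up, then set the tote on the lidded box with all four feet fully down in the recesses of the lid; do not drop either of them. Leave the other things on the bench where they stand.

Things in the scene. Friction and masses are not known exactly. Their poses are not given: they have to be found in the camera images.
- bench: the potting bench: thick birch board, its top is the work surface at z = 0; fixed
- scoop: flat steel bench scoop (0.2 kg) lying on the bench, three bulbs standing on it. Origin: centre of the pan's underside; x from the handle to the open lip, z up. Pan 120 long (x -60 to 60), 130 wide, 3 thick, open in front; side walls fall from 45 high behind to 10 at the lip, back wall 45. Level wooden handle x -78 to -178, 28 wide, 22 tall (z 31 to 53). Lip starts towards -y within 25 degrees
- scoop_grip (a point): point to grip on the scoop's handle, mid-thickness, 100 behind the pan's centre, 42 above its underside (scoop x = -100, z = 42); axes as scoop. The loaded scoop is front-heavy here (about 0.35 N m): grip firmly, about 100 N, across the 28 mm width
- scoop_lip (a point): middle of the scoop's open front lip (scoop x = 60, z = 1.5); axes as scoop. To empty the pan, lower this lip until the pan slopes 45 to 60 degrees; the bulbs roll off over it
- bulb_a_mid (a point): middle of brown flower bulb a (26 above its flat base on its own axis, which is z). 52 across, 64 tall, pointed top, flat base 30 across, about 55 g; stands on its base in the scoop at the back; topples past about 25 degrees of tilt or on a jerk, then rolls
- bulb_b_mid (a point): middle of brown flower bulb b (26 above its flat base on its own axis, which is z). 52 across, 64 tall, pointed top, flat base 30 across, about 55 g; stands on its base in the scoop at the back; topples past about 25 degrees of tilt or on a jerk, then rolls
- bulb_c_mid (a point): middle of brown flower bulb c (26 above its flat base on its own axis, which is z). 52 across, 64 tall, pointed top, flat base 30 across, about 55 g; stands on its base in the scoop at the front; topples past about 25 degrees of tilt or on a jerk, then rolls
- bulb_a: bulb a, origin at the centre of its base
- bulb_b: bulb b, likewise
- bulb_c: bulb c, likewise
- tote: open green stacking tote, 0.42 kg, 200 (x) by 190 (y), bar over it. Origin: centre, level with the feet's undersides; x along the bar, z up. Tapered round feet 9 tall at x +-76, y +-71, 28 across at the root, 20 at the tip. Inside 184 by 174; long rims at y +-95, 85 high. End panels at x +-94.5 carry the bar. Starts on the bench, x within 15 degrees of world x, its +y side towards the scoop
- tote_bar (a point): middle of the tote's wooden carrying bar, 155 above the tote's origin; the bar runs along the tote's x, 184 long, 24 wide (y), 22 tall; free space of 59 between bar and rim level
- tote_floor (a point): centre of the tote's inner floor, 13 above the tote's origin; walls 72 high inside; axes as tote
- box: full grey box with green lid, 1.6 kg, 200 (x) by 190 (y), lid top 88 above the bench. Origin: centre of its underside; z up. Loose on the bench, x within 15 degrees of world x. The lid has four square recesses 36 wide, 8 deep at x +-76, y +-71, one for each foot of the tote (about 4 play all round)
- box_lid (a point): centre of the lid at the level of the recess floors, 80 above the box's underside: the tote's origin comes here when stacked; axes as box
- pot: blue glazed pot, 136 across, 122 tall, at the back of the bench; origin at its underside
- sprayer: white trigger sprayer with orange head, 90 across, 220 tall, at the right side; origin at its underside
- rake: stainless hand rake lying at the back left, 200 long, 64 wide, 35 tall; origin where the handle ends and the neck begins, on the bench
- tamper: wooden tamper standing near the robot's base at the left, 92 across, 99 tall; origin at its underside
- cloche: small glass cloche, 124 across, 162 tall, at the back of the bench; origin at its rim plane
- clay_pots: nested stack of three clay pots, 98 across, 144 tall, at the back; origin at its underside

How it is judged:
On the way, in this order (a step that is already met when the one before it is completed fails the run):
1. the scoop is held up level beside or over the tote with all three bulbs on it (height (world z) of scoop above 0.06 m and angle between scoop's own z axis and vertical below 0.26 rad and horizontal distance between scoop_lip and tote below 0.2 m and x of bulb_a_mid in the frame of scoop between -0.06 and 0.06 m and y of bulb_a_mid in the frame of scoop between -0.065 and 0.065 m and z of bulb_a_mid in the frame of scoop between 0.005 and 0.09 m and x of bulb_b_mid in the frame of scoop between -0.06 and 0.06 m and y of bulb_b_mid in the frame of scoop between -0.065 and 0.065 m and z of bulb_b_mid in the frame of scoop between 0.005 and 0.09 m and x of bulb_c_mid in the frame of scoop between -0.06 and 0.06 m and y of bulb_c_mid in the frame of scoop between -0.065 and 0.065 m and z of bulb_c_mid in the frame of scoop between 0.005 and 0.09 m), for 0.2 s.
2. all three bulbs are in the tote, which still stands on the bench (x of bulb_a_mid in the frame of tote_floor between -0.092 and 0.092 m and y of bulb_a_mid in the frame of tote_floor between -0.087 and 0.087 m and z of bulb_a_mid in the frame of tote_floor between 0.005 and 0.085 m and x of bulb_b_mid in the frame of tote_floor between -0.092 and 0.092 m and y of bulb_b_mid in the frame of tote_floor between -0.087 and 0.087 m and z of bulb_b_mid in the frame of tote_floor between 0.005 and 0.085 m and x of bulb_c_mid in the frame of tote_floor between -0.092 and 0.092 m and y of bulb_c_mid in the frame of tote_floor between -0.087 and 0.087 m and z of bulb_c_mid in the frame of tote_floor between 0.005 and 0.085 m and height (world z) of tote below 0.01 m), for 0.2 s.
3. the scoop lies flat on the bench, right way up and let go (height (world z) of scoop between -0.004 and 0.008 m and angle between scoop's own z axis and vertical below 0.09 rad and linear speed of scoop below 0.03 m/s and contact force between the fingers and scoop below 0.1 N), for 0.2 s.
4. the tote with the bulbs sits on the box, feet in the recesses (x of bulb_a_mid in the frame of tote_floor between -0.092 and 0.092 m and y of bulb_a_mid in the frame of tote_floor between -0.087 and 0.087 m and z of bulb_a_mid in the frame of tote_floor between 0.005 and 0.085 m and x of bulb_b_mid in the frame of tote_floor between -0.092 and 0.092 m and y of bulb_b_mid in the frame of tote_floor between -0.087 and 0.087 m and z of bulb_b_mid in the frame of tote_floor between 0.005 and 0.085 m and x of bulb_c_mid in the frame of tote_floor between -0.092 and 0.092 m and y of bulb_c_mid in the frame of tote_floor between -0.087 and 0.087 m and z of bulb_c_mid in the frame of tote_floor between 0.005 and 0.085 m and x of tote in the frame of box_lid between -0.007 and 0.007 m and y of tote in the frame of box_lid between -0.007 and 0.007 m and z of tote in the frame of box_lid between -0.003 and 0.003 m and angle between tote's own z axis and vertical below 0.05 rad and angle between the x axis of tote and the x axis of box, either way round below 0.12 rad), for 0.2 s.
At the end, for the whole second after the job is handed in: Bulbs inside the tote; tote on the box's lid, feet in the recesses (centred within 7 mm, down within 3 mm, level within 3 degrees, in line within 7 degrees or half a turn), box upright on the bench; scoop flat on the bench, right way up (8 mm, 5 degrees); all released and at rest (all of step 3 and all of step 4 and height (world z) of box between -0.005 and 0.01 m and angle between box's own z axis and vertical below 0.05 rad and linear speed of each of tote, box, bulb_a, bulb_b, bulb_c below 0.03 m/s); the robot touches nothing.
It fails at once if a bulb is spilled on the bench (contact force between any of bulb_a, bulb_b, bulb_c and bench above 0.05 N).
It fails at once if the loaded scoop is tilted more than 20 degrees away from the tote (angle between scoop's own z axis and vertical above 0.35 rad and horizontal distance between scoop_lip and tote above 0.2 m and ((x of bulb_a_mid in the frame of scoop between -0.06 and 0.06 m and y of bulb_a_mid in the frame of scoop between -0.065 and 0.065 m and z of bulb_a_mid in the frame of scoop between 0.005 and 0.09 m) or (x of bulb_b_mid in the frame of scoop between -0.06 and 0.06 m and y of bulb_b_mid in the frame of scoop between -0.065 and 0.065 m and z of bulb_b_mid in the frame of scoop between 0.005 and 0.09 m) or (x of bulb_c_mid in the frame of scoop between -0.06 and 0.06 m and y of bulb_c_mid in the frame of scoop between -0.065 and 0.065 m and z of bulb_c_mid in the frame of scoop between 0.005 and 0.09 m))).
It fails at once if the scoop or the tote is dropped (falls faster than 0.5 m/s, let go) ((contact force between the fingers and scoop below 0.1 N and linear speed of scoop above 0.5 m/s) or (contact force between the fingers and tote below 0.1 N and linear speed of tote above 0.5 m/s)).
It fails at once if another thing on the bench is pushed more than 30 mm or knocked over (distance of any of pot, sprayer, rake, tamper, cloche, clay_pots from where it was at the start of the episode above 0.03 m or angle between any of pot, sprayer, rake, tamper, cloche, clay_pots's own z axis and vertical above 0.35 rad).
It also fails if it takes over 72 s, if anything falls off the work surface, if the arm or the gripper's body presses on something with over 40 N, if the wrist force passes 120 N, or if a joint passes its speed limit or range.

## Working session

There is one attempt and no reset: what is moved stays moved. The work goes in short steps, Python scripts to look and compute and a shell command to move; the robot and the scene stay as the last step left them, time stands still between calls to the robot, and variables do not carry over. Pictures are saved under pics/ and viewed, and the job is handed in when it is done.

```bash
ls; mkdir -p pics
python3 - <<'E'
from rig import status, optics, ctrl
import cv2
print(status.get_obs()); print(ctrl.tcp_to_grasp)
for n in("scene","top"):
    print(optics.camera_info(n))
    cv2.imwrite(f"pics/{n}0.png",optics.camera(n)[:,:,::-1])
E
```

```text
pics
{'t': 0.0, 'q': array([ 1.0721379 ,  0.46948856, -0.04862276,  1.53371806,  0.02411163,
        1.14099896, -0.08227663]), 'joint_vel': array([ 0.00099347, -0.00014368,  0.00018669,  0.00157113,  0.00229753,
        0.00092247,  0.00025953]), 'effort': array([ 1.74752618e-03, -5.10308611e+01, -4.64605715e-02, -2.37718302e+01,
        1.06938975e-02,  7.48771301e-03, -2.24654215e-06]), 'eef_pos': array([ 0.30530308, -0.60133847,  0.23021953]), 'ee_rot': array([-0.16390062, -0.68749219, -0.16528139,  0.68787582]), 'force': array([-0.07893981, -0.6155243 ,  0.30625536]), 'torque': array([0.00097145, 0.01118731, 0.01823726]), 'grip_width': 0.08544582753014482}
0.0187
{'fx': 413.8581808240261, 'fy': 413.8581808240261, 'cx': 277.49934922198753, 'cy': 206.79131809221596, 'rvec': array([ 1.38444941,  2.06933772, -0.99655427]), 'tvec': array([ 0.32035623, -0.20128493,  1.52957628])}
{'fx': 453.2751785419245, 'fy': 453.2751785419245, 'cx': 283.00601336978, 'cy': 201.68904598274398, 'rvec': array([ 2.17999141, -2.17129235,  0.0976505 ]), 'tvec': array([-0.12618138,  0.56042662,  1.49475545])}
```

View pics/scene0.png

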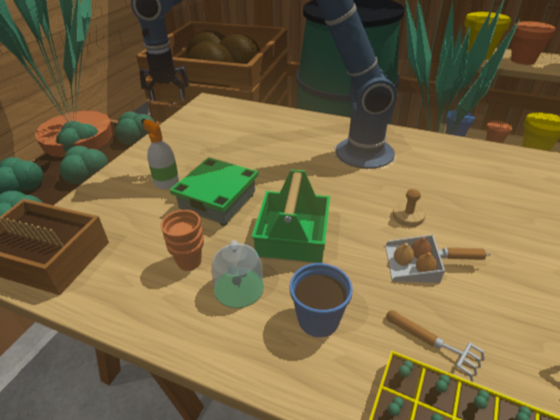

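View pics/top0.png

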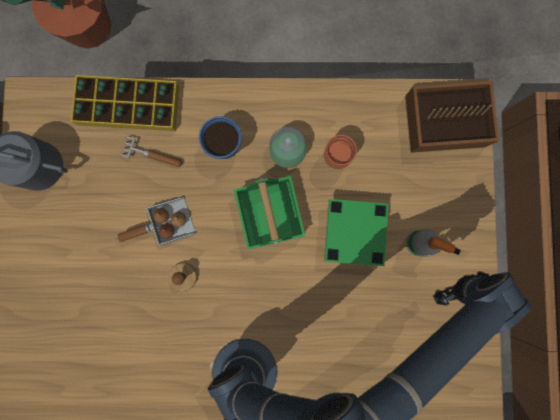

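The top view (up = +x, left = +y) shows the scoop at about (170,220) with its handle to the left, the tote at (270,212) and the box at (357,232). I'll zoom in on each.

```bash
cat > h.py <<'E'
import numpy as np, cv2
from rig import status, optics, ctrl
from scipy.spatial.transform import Rotation as R
def cam(n):
    i=optics.camera_info(n); K=np.array([[i['fx'],0,i['cx']],[0,i['fy'],i['cy']],[0,0,1]]); return K,R.from_rotvec(i['rvec']).as_matrix(),np.array(i['tvec']),i
def p2w(n,u,v,z):
    K,r,t,_=cam(n); d=r.T@np.linalg.inv(K)@[u,v,1]; o=-r.T@t; return o+d*(z-o[2])/d[2]
def w2p(n,P):
    K,r,t,i=cam(n); return cv2.projectPoints(np.atleast_2d(np.float64(P)),np.float64(i['rvec']),t,K,None)[0][:,0]
def rot():
    q=status.get_obs()['ee_rot']; return R.from_quat([q[1],q[2],q[3],q[0]])
def crop(img,x0,y0,x1,y1,s,name):
    c=cv2.resize(img[y0:y1,x0:x1],None,fx=s,fy=s,interpolation=cv2.INTER_CUBIC)
    for x in range((x0//10+1)*10,x1,10):
        cv2.line(c,((x-x0)*s,0),((x-x0)*s,6 if x%50 else 16),(0,0,255),1)
        if x%20==0: cv2.putText(c,str(x),((x-x0)*s-10,18),0,.35,(0,0,255),1)
    for y in range((y0//10+1)*10,y1,10):
        cv2.line(c,(0,(y-y0)*s),(6,(y-y0)*s),(0,0,255),1)
        if y%20==0: cv2.putText(c,str(y),(8,(y-y0)*s+4),0,.35,(0,0,255),1)
    cv2.imwrite(name,c)
E
python3 - <<'E'
from h import *
im=cv2.imread('pics/top0.png')
crop(im,110,185,210,255,8,'pics/c1.png'); crop(im,225,165,315,255,6,'pics/c2.png'); crop(im,315,190,400,275,7,'pics/c3.png')
E
```

```text
(no output)
```

View pics/c1.png

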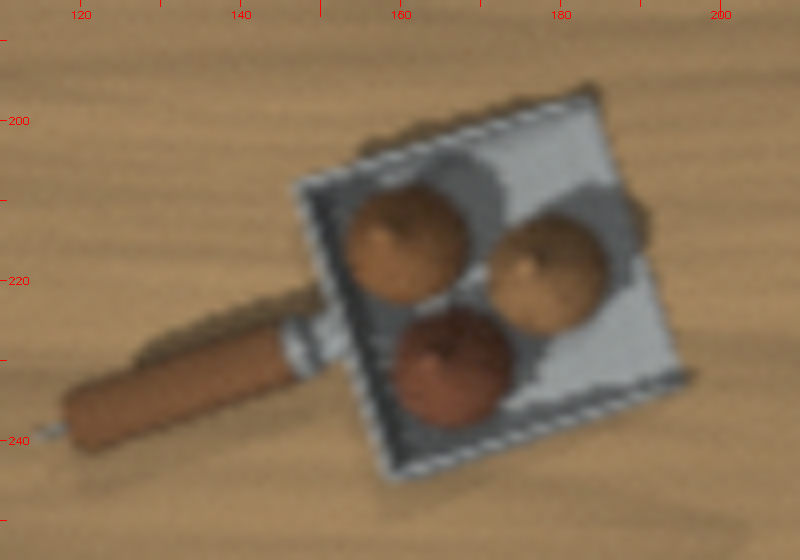

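View pics/c2.png

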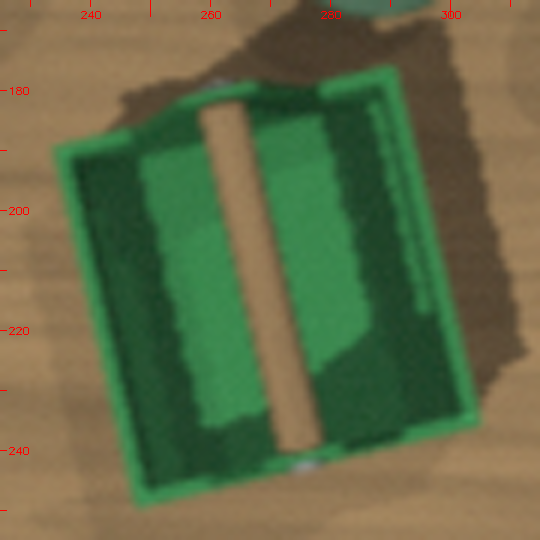

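View pics/c3.png

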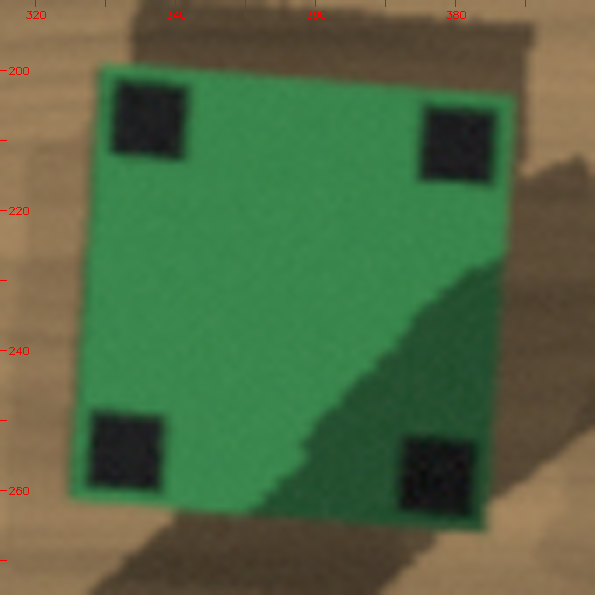

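```bash
cat >> h.py <<'E'
from scipy.optimize import least_squares
def fit(n,model,pix,x0,z0=0):
    model=np.array(model,float); pix=np.array(pix,float)
    def f(p):
        c,s=np.cos(p[2]),np.sin(p[2]); W=np.c_[p[0]+c*model[:,0]-s*model[:,1],p[1]+s*model[:,0]+c*model[:,1],model[:,2]+z0]
        return (w2p(n,W)-pix).ravel()
    r=least_squares(f,x0); return r.x, np.abs(r.fun).max()
E
python3 - <<'E'
from h import *
o=.43
def C(l,x0,y0,s): return [(x0+a/s-o,y0+b/s-o) for a,b in l]
sc=C([(298,186),(392,478),(690,376),(598,92),(78,422)],110,185,8)
print('scoop',fit('top',[(-60,65,45),(-60,-65,45),(60,-65,10),(60,65,10),(-178,0,47)] if 0 else np.array([(-60,65,45),(-60,-65,45),(60,-65,10),(60,65,10),(-178,0,50)])/1e3,sc,[.5,.3,-1.3]))
t=C([(55,148),(396,66),(480,424),(137,507),(222,103),(300,452)],225,165,6)
print('tote',fit('top',np.array([(100,95,85),(100,-95,85),(-100,-95,85),(-100,95,85)])/1e3,t[:4],[.5,.1,0]))
print([p2w('top',*a,.166) for a in t[4:]])
b=C([(100,65),(515,96),(487,530),(68,497),(150,120),(458,144),(436,477),(126,452)],315,190,7)
M=np.array([(100,95,88),(100,-95,88),(-100,-95,88),(-100,95,88),(76,71,88),(76,-71,88),(-76,-71,88),(-76,71,88)])/1e3
print('box',fit('top',M,b,[.5,-.2,0]),fit('top',M[4:],b[4:],[.5,-.2,0]))
for nm,u,v in (('bulbA',159,213),('red',166,227),('c',177,218)): print(nm,p2w('top',u,v,.04))
E
```

```text
scoop (array([ 0.49880522,  0.24677791, -1.22465268]), np.float64(0.8155166417102464))
tote (array([ 0.52183214, -0.0792748 ,  0.23729561]), np.float64(0.5502683513166744))
[array([ 0.60917572, -0.05825433,  0.166     ]), array([ 0.43237173, -0.09894393,  0.166     ])]
box (array([ 0.45920667, -0.35866877, -0.07678534]), np.float64(0.5358153913193746)) (array([ 0.45878689, -0.35866552, -0.07746795]), np.float64(0.18609608086046592))
bulbA [0.52032546 0.28667388 0.04      ]
red [0.47409375 0.26223456 0.04      ]
c [0.50399007 0.22664158 0.04      ]
```

```bash
cat >> h.py <<'E'
def tool_in_scoop(phi,sgn,d=.0187):
    a=np.array([np.sin(phi),0,-np.cos(phi)]); y=np.array([0,sgn,0.]); M=np.c_[a,y,np.cross(a,y)]
    return R.from_matrix(M), np.array([-.100,0,.042])+a*d
def scoop_pose(lip,yaw,tilt,): # lip world pos, yaw, tilt (+ lowers lip)
    r=R.from_euler('z',yaw)*R.from_euler('y',tilt); return r, np.array(lip)-r.apply([.06,0,.0015])
def tool_from_scoop(rs,ps,phi,sgn):
    rt,pt=tool_in_scoop(phi,sgn); return rs*rt, ps+rs.apply(pt)
def rows(Rt,pt,n,grip,ease=False,start=None):
    o=status.get_obs(); R0=rot(); p0=o['eef_pos']
    dr=(R0.inv()*Rt).as_rotvec(degrees=True); dp=R0.inv().apply(np.array(pt)-p0)
    print('total',dr.round(1),dp.round(4),'rotdeg',np.linalg.norm(dr).round(1),'dist',np.linalg.norm(dp).round(3))
    out=[]
    for k in range(1,n+1):
        s=k/n; 
        if ease: s=s*s*s*(10-15*s+6*s*s)
        out.append(", ".join(f"{v:.1f}" for v in dr*s)+", "+", ".join(f"{v:.4f}" for v in dp*s)+f", {grip}")
    print(",\n".join(out))
E
python3 - <<'E'
from h import *
r=rot(); print(r.as_matrix().round(3))
yaw=-1.2247; rs=R.from_euler('z',yaw); ps=np.array([.4988,.2468,0])
for s in(1,-1):
  for ph in (0,25): 
    Rt,pt=tool_from_scoop(rs,ps,np.radians(ph),s); print(s,ph,pt,(r.inv()*Rt).as_rotvec(degrees=True).round(1))
# overlay
im=cv2.imread('pics/top0.png')
P=rs.apply(np.array([(-.078,.014,.053),(-.078,-.014,.053),(-.178,-.014,.053),(-.178,.014,.053),(-.1,0,.053),(-.06,.065,.045),(-.06,-.065,.045),(.06,.065,.01),(.06,-.065,.01)]))+ps
print(w2p('top',P).round(1).tolist()); print(w2p('scene',P).round(1).tolist())
for n in('top','scene'):
  im=cv2.resize(cv2.imread(f'pics/{n}0.png'),None,fx=4,fy=4,interpolation=cv2.INTER_CUBIC)
  for u,v in w2p(n,P): cv2.circle(im,(int(4*u+1.5),int(4*v+1.5)),3,(255,0,255),1)
  a=im[730:1010,440:840] if n=='top' else im[900:1160,1500:2000]
  cv2.imwrite(f'pics/ov_{n}.png',a)
E
```

```text
[[-0.001  0.453 -0.892]
 [ 0.002 -0.892 -0.453]
 [-1.    -0.002  0.   ]]
1 0 [0.46487718 0.34087041 0.0233    ] [-82.9  -0.1   0.1]
1 25 [0.46755809 0.33343606 0.02505204] [-81.5 -20.5  18.2]
-1 0 [0.46487718 0.34087041 0.0233    ] [97.1  0.1  0.1]
-1 25 [0.46755809 0.33343606 0.02505204] [95.4 18.8 21.2]
[[145.9, 223.3], [148.6, 231.4], [119.5, 241.7], [116.9, 233.6], [140.9, 229.6], [147.1, 207.0], [159.4, 244.3], [183.8, 196.0], [196.1, 232.2]]
[[446.2, 254.1], [443.4, 246.3], [483.1, 247.2], [486.7, 255.1], [453.6, 250.3], [443.4, 271.2], [431.2, 234.9], [391.7, 279.2], [384.3, 243.1]]
```

View pics/ov_top.png

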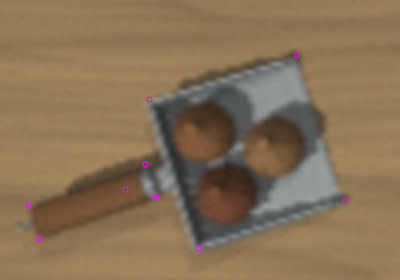

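View pics/ov_scene.png

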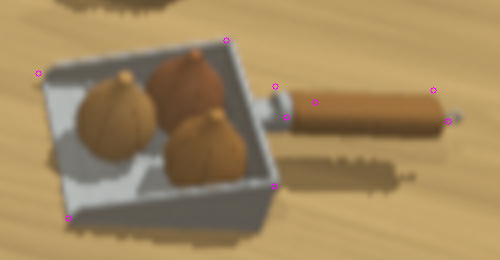

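Run:
```python
from h import *
Rt,pt=tool_from_scoop(R.from_euler('z',-1.2247),np.array([.4988,.2468,0]),np.radians(25),1)
o=status.get_obs(); R0=rot(); 
from scipy.spatial.transform import Slerp
S=Slerp([0,1],R.concatenate([R0,Rt]))
# way A: straight up 0.12 ; way B mid
rows(R0,o['eef_pos']+[0.02,.02,.12],2,1)
rows(S(.5),[.50,-.12,.36],8,1)
```

```text
total [0. 0. 0.] [-0.12   -0.009  -0.0269] rotdeg 0.0 dist 0.123
0.0, 0.0, 0.0, -0.0600, -0.0045, -0.0134, 1,
0.0, 0.0, 0.0, -0.1200, -0.0090, -0.0269, 1
total [-40.7 -10.3   9.1] [-0.1291 -0.3413 -0.3915] rotdeg 43.0 dist 0.535
-5.1, -1.3, 1.1, -0.0161, -0.0427, -0.0489, 1,
-10.2, -2.6, 2.3, -0.0323, -0.0853, -0.0979, 1,
-15.3, -3.8, 3.4, -0.0484, -0.1280, -0.1468, 1,
-20.4, -5.1, 4.5, -0.0645, -0.1707, -0.1957, 1,
-25.5, -6.4, 5.7, -0.0807, -0.2133, -0.2447, 1,
-30.6, -7.7, 6.8, -0.0968, -0.2560, -0.2936, 1,
-35.6, -9.0, 7.9, -0.1129, -0.2987, -0.3426, 1,
-40.7, -10.3, 9.1, -0.1291, -0.3413, -0.3915, 1
```

```bash
python3 -m handwheel '[0,0,0,-0.06,0,0,1, 0,0,0,-0.12,-0.01,-0.025,1, -6,-1.5,1.3,-0.125,-0.05,-0.065,1, -12,-3,2.6,-0.127,-0.09,-0.11,1, -17,-4.3,3.8,-0.128,-0.135,-0.155,1, -22,-5.5,5,-0.129,-0.18,-0.2,1, -27,-6.7,6,-0.129,-0.22,-0.25,1, -32,-8,7,-0.129,-0.26,-0.3,1, -36,-9,8,-0.129,-0.3,-0.345,1, -40.7,-10.3,9.1,-0.129,-0.341,-0.391,1]'
python3 - <<'E'
from h import *
Rt,pt=tool_from_scoop(R.from_euler('z',-1.2247),np.array([.4988,.2468,0]),np.radians(25),1)
a=Rt.apply([1,0,0])
print(status.get_obs()['eef_pos'],status.get_obs()['q'].round(2),pt-a*.10)
rows(Rt,pt-a*.10+[0,0,.0],10,1)
E
```

```text
t: 1.35
eef_pos: [0.4991, -0.1208, 0.3599]
ee_rot: [-0.46, -0.535, -0.325, 0.63]
force: [1.1, -0.7, -0.1]
grip_width: 0.0858
[ 0.49911487 -0.12082535  0.35987855] [ 0.44  0.13 -0.47  1.74  0.3   1.31 -0.49] [0.45322168 0.37319194 0.11568282]
total [-40.6 -10.1   9.1] [ 0.1229 -0.2434 -0.4811] rotdeg 42.9 dist 0.553
-4.1, -1.0, 0.9, 0.0123, -0.0243, -0.0481, 1,
-8.1, -2.0, 1.8, 0.0246, -0.0487, -0.0962, 1,
-12.2, -3.0, 2.7, 0.0369, -0.0730, -0.1443, 1,
-16.3, -4.1, 3.6, 0.0492, -0.0974, -0.1924, 1,
-20.3, -5.1, 4.5, 0.0615, -0.1217, -0.2405, 1,
-24.4, -6.1, 5.4, 0.0738, -0.1460, -0.2886, 1,
-28.5, -7.1, 6.3, 0.0861, -0.1704, -0.3367, 1,
-32.5, -8.1, 7.2, 0.0984, -0.1947, -0.3849, 1,
-36.6, -9.1, 8.1, 0.1107, -0.2191, -0.4330, 1,
-40.6, -10.1, 9.1, 0.1229, -0.2434, -0.4811, 1
```

```bash
python3 -m handwheel '[-4,-1,1,0,-0.024,-0.048,1, -8,-2,2,0,-0.049,-0.096,1, -12,-3,2.7,0,-0.073,-0.144,1, -16,-4,3.6,0,-0.097,-0.192,1, -20,-5,4.5,0,-0.122,-0.24,1, -24.5,-6,5.4,0.0,-0.146,-0.289,1, -28.5,-7,6.3,0.02,-0.17,-0.337,1, -32.5,-8,7.2,0.05,-0.195,-0.385,1, -36.6,-9,8.1,0.085,-0.219,-0.433,1, -40.6,-10.1,9.1,0.123,-0.243,-0.481,1]'
python3 - <<'E'
from h import *
Rt,pt=tool_from_scoop(R.from_euler('z',-1.2247),np.array([.4988,.2468,0]),np.radians(25),1)
print(status.get_obs()['eef_pos'],status.get_obs()['q'].round(2),pt)
rows(Rt,pt,3,1)
for n in("scene","top"):
    im=optics.camera(n)[:,:,::-1].copy(); cv2.imwrite(f"pics/{n}1.png",im)
    if n=='scene': crop(im,340,160,560,325,3,'pics/d1.png')
    else: crop(im,80,170,220,270,5,'pics/d2.png')
E
```

```text
t: 2.6
eef_pos: [0.4539, 0.371, 0.1176]
ee_rot: [0.691, 0.309, 0.44, -0.484]
force: [0.9, 0.2, 0.6]
grip_width: 0.0859
[0.45390348 0.37100895 0.11755516] [-0.44  0.68 -0.74  1.72  0.76  1.35 -1.13] [0.46755809 0.33343606 0.02505204]
total [ 0.1  0.  -0.1] [ 1.007e-01 -1.000e-04 -2.900e-03] rotdeg 0.1 dist 0.101
0.0, 0.0, -0.0, 0.0336, -0.0000, -0.0010, 1,
0.0, 0.0, -0.1, 0.0672, -0.0000, -0.0019, 1,
0.1, 0.0, -0.1, 0.1007, -0.0001, -0.0029, 1
```

View pics/d1.png

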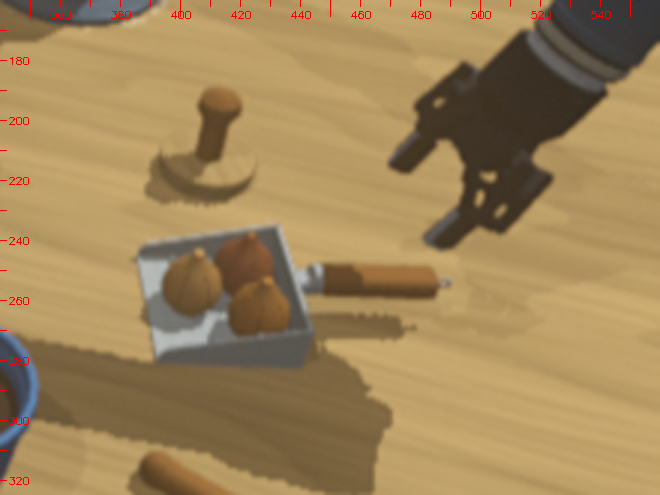

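View pics/d2.png

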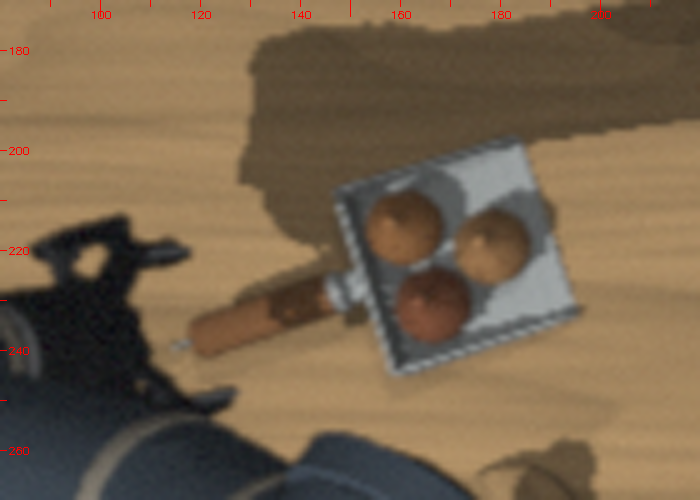

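The jaws straddle the handle line (handle from about (118,237) to (147,228) in the top view), so I'll go in and grip.

```bash
python3 -m handwheel '[0,0,0,0.03,0,-0.001,1, 0,0,0,0.06,0,-0.002,1, 0,0,0,0.085,0,-0.003,1, 0,0,0,0.1,0,-0.003,1, 0,0,0,0.1007,0,-0.003,1, 0,0,0,0.1007,0,-0.003,0.7, 0,0,0,0.1007,0,-0.003,0.55, 0,0,0,0.1007,0,-0.003,0.45, 0,0,0,0.1007,0,-0.003,0.38, 0,0,0,0.1007,0,-0.003,0.33]' 60
python3 -m handwheel '[0,0,0,0,0,0,0.28, 0,0,0,0,0,0,0.2, 0,0,0,0,0,0,0, 0,0,0,0,0,0,0, 0,0,0,0,0,0,0]' 105
python3 - <<'E'
from h import *
im=optics.camera('top')[:,:,::-1].copy(); crop(im,80,170,220,270,5,'pics/e2.png')
im=optics.camera('scene')[:,:,::-1].copy(); crop(im,340,160,560,325,3,'pics/e1.png')
E
```

```text
t: 3.95
eef_pos: [0.4622, 0.335, 0.0198]
ee_rot: [0.69, 0.304, 0.444, -0.484]
force: [0.8, 1.9, 0.4]
grip_width: 0.0284
t: 4.58
eef_pos: [0.4624, 0.3352, 0.02]
ee_rot: [0.69, 0.304, 0.444, -0.484]
force: [0.3, 2.3, 4.7]
grip_width: 0.0265
```

View pics/e1.png

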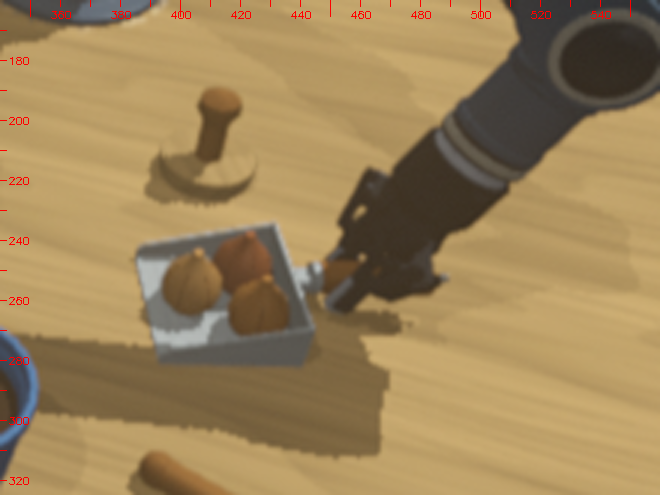

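View pics/e2.png

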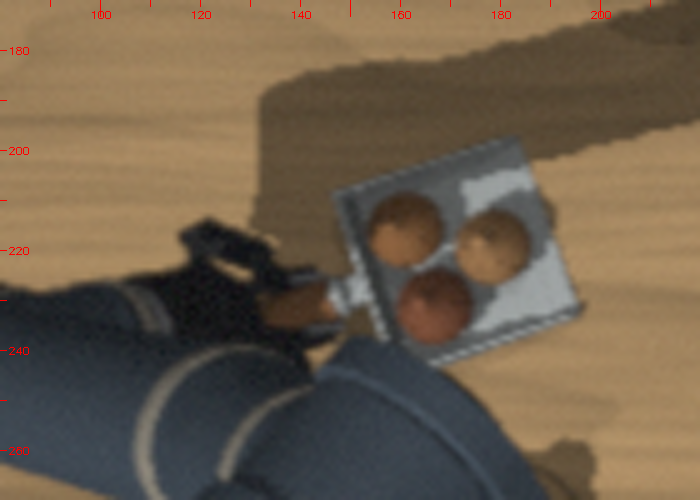

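```bash
python3 - <<'E'
from h import *
import json
rs=R.from_euler('z',-1.2247); ps=np.array([.4988,.2468,0]); r=rot(); p=status.get_obs()['eef_pos']
T=(rs.inv()*r); t=rs.inv().apply(p-ps); print(T.as_matrix().round(3),t)
json.dump([T.as_quat().tolist(),t.tolist()],open('grip.json','w'))
rows(r,p+[0,0,.03],6,0,True)
E
cat >> h.py <<'E'
import json
def tfs(rs,ps):
    q,t=json.load(open('grip.json')); return rs*R.from_quat(q), ps+rs.apply(t)
E
```

```text
[[ 0.422 -0.008  0.907]
 [-0.005  1.     0.011]
 [-0.907 -0.01   0.422]] [-0.09552371 -0.00432528  0.02000626]
total [0. 0. 0.] [-0.0272 -0.0003  0.0126] rotdeg 0.0 dist 0.03
0.0, 0.0, 0.0, -0.0010, -0.0000, 0.0004, 0,
0.0, 0.0, 0.0, -0.0057, -0.0001, 0.0027, 0,
0.0, 0.0, 0.0, -0.0136, -0.0001, 0.0063, 0,
0.0, 0.0, 0.0, -0.0215, -0.0002, 0.0100, 0,
0.0, 0.0, 0.0, -0.0262, -0.0003, 0.0122, 0,
0.0, 0.0, 0.0, -0.0272, -0.0003, 0.0126, 0
```

```bash
python3 -m handwheel '[0,0,0,-0.001,0,0.0004,0, 0,0,0,-0.0055,0,0.0026,0, 0,0,0,-0.0136,0,0.0063,0, 0,0,0,-0.0215,0,0.01,0, 0,0,0,-0.0262,0,0.0122,0, 0,0,0,-0.0272,0,0.0126,0, 0,0,0,-0.0272,0,0.0126,0, 0,0,0,-0.0272,0,0.0126,0]' 110
python3 - <<'E'
from h import *
im=optics.camera('top')[:,:,::-1].copy(); crop(im,80,170,220,270,5,'pics/f2.png')
im=optics.camera('scene')[:,:,::-1].copy(); crop(im,340,160,560,325,3,'pics/f1.png')
E
```

```text
t: 5.68
eef_pos: [0.4625, 0.3352, 0.0497]
ee_rot: [0.69, 0.304, 0.444, -0.484]
force: [0.4, -0.3, -3.2]
grip_width: 0.0268
```

View pics/f1.png

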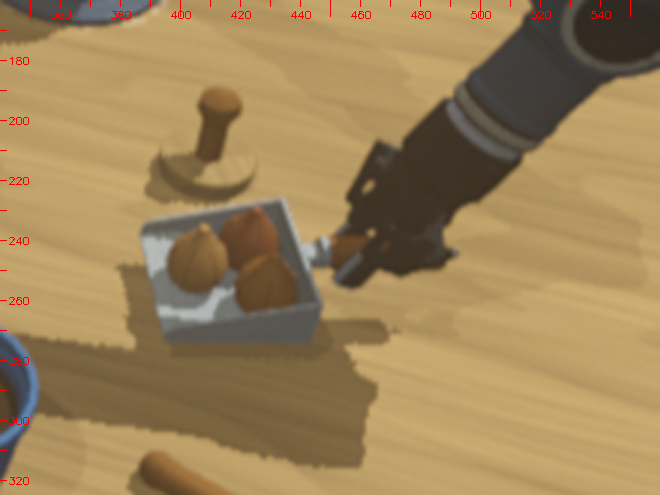

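View pics/f2.png

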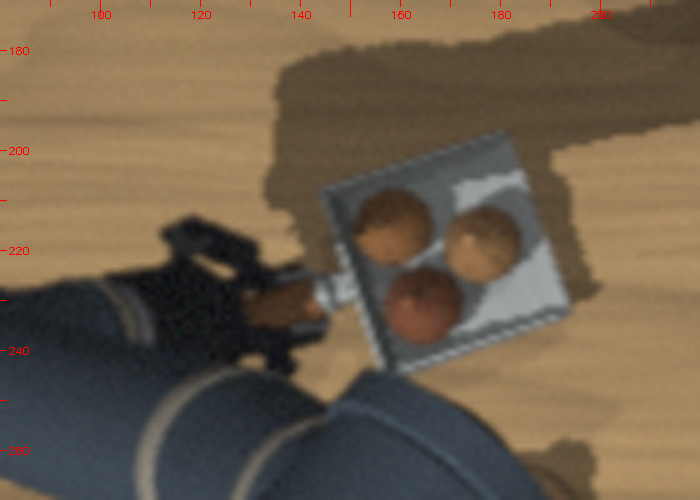

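```bash
cat >> h.py <<'E'
def fit6(model,pix,cams,x0):
    model=np.array(model)/1e3
    def f(p):
        W=(R.from_euler('z',p[3])*R.from_euler('yx',[p[4],p[5]])).apply(model)+p[:3]
        o=[]
        for m,px,c in zip(W,pix,cams): o+=list(w2p(c,m)[0]-px)
        return np.array(o)
    r=least_squares(f,x0); return r.x.round(4), r.fun.reshape(-1,2).round(1)
E
python3 - <<'E'
from h import *
S=[(319,303),(283,200),(165,342),(312,343),(142,228)]; T=[(323,187),(505,131),(570,312),(387,370)]
pix=[(340+a/3-.33,160+b/3-.33) for a,b in S]+[(80+a/5-.4,170+b/5-.4) for a,b in T]
M=[(-60,65,45),(-60,-65,45),(60,65,0),(-60,65,0),(60,-65,10),(-60,65,45),(60,65,10),(60,-65,10),(-60,-65,45)]
print(*fit6(M,pix,['scene']*5+['top']*4,[.5,.25,.03,-1.22,0,0]))
E
```

```text
[ 0.4982  0.2494  0.0311 -1.2277  0.0424  0.0312] [[ 0.9  0.2]
 [-0.  -0.4]
 [-0.7  0.1]
 [-0.1 -0.1]
 [-0.4  0.5]
 [-0.5 -0.5]
 [ 0.6 -0.5]
 [ 0.2  0.3]
 [-0.5  1.1]]
```

Run:
```python
from h import *
print('pot',p2w('top',221,138,.122))
rs=R.from_euler('z',-1.2277)*R.from_euler('y',.02); ps=np.array([.4982,.2494,.0311]); r=rot(); p=status.get_obs()['eef_pos']
T=(rs.inv()*r); t=rs.inv().apply(p-ps); print(t)
t[1]=0
json.dump([T.as_quat().tolist(),t.tolist()],open('grip.json','w'))
tr=R.from_euler('z',.23); lip=np.array([.5213,-.079,0])+tr.apply([0,.05,.135]); print(lip)
rows(*tfs(*scoop_pose(lip+[0,.185,0],-1.26,-.02)),10,0,True)
```

```text
pot [0.75468729 0.0739531  0.122     ]
[-0.09314941 -0.00476825  0.01676189]
[ 0.50990112 -0.03031668  0.135     ]
total [ 1.7 -2.3 -0.8] [-0.0746 -0.0125  0.0705] rotdeg 2.9 dist 0.103
0.0, -0.0, -0.0, -0.0006, -0.0001, 0.0006, 0,
0.1, -0.1, -0.0, -0.0043, -0.0007, 0.0041, 0,
0.3, -0.4, -0.1, -0.0122, -0.0020, 0.0115, 0,
0.5, -0.7, -0.3, -0.0237, -0.0040, 0.0224, 0,
0.8, -1.1, -0.4, -0.0373, -0.0062, 0.0352, 0,
1.1, -1.6, -0.6, -0.0509, -0.0085, 0.0481, 0,
1.4, -1.9, -0.7, -0.0624, -0.0104, 0.0590, 0,
1.6, -2.1, -0.8, -0.0703, -0.0117, 0.0664, 0,
1.7, -2.3, -0.8, -0.0739, -0.0124, 0.0699, 0,
1.7, -2.3, -0.8, -0.0746, -0.0125, 0.0705, 0
```

```bash
python3 -m handwheel '[0,0,0,-0.0006,0,0.0006,0, 0.1,-0.1,0,-0.0043,-0.0007,0.0041,0, 0.3,-0.4,-0.1,-0.0122,-0.002,0.0115,0, 0.5,-0.7,-0.3,-0.0237,-0.004,0.0224,0, 0.8,-1.1,-0.4,-0.0373,-0.0062,0.0352,0, 1.1,-1.6,-0.6,-0.0509,-0.0085,0.0481,0, 1.4,-1.9,-0.7,-0.0624,-0.0104,0.059,0, 1.6,-2.1,-0.8,-0.0703,-0.0117,0.0664,0, 1.7,-2.3,-0.8,-0.0739,-0.0124,0.0699,0, 1.7,-2.3,-0.8,-0.0746,-0.0125,0.0705,0]' 110
python3 - <<'E'
from h import *
tr=R.from_euler('z',.23); lip=np.array([.5213,-.079,0])+tr.apply([0,.05,.135]); print(lip)
rows(*tfs(*scoop_pose(lip,-1.34,-.02)),10,0,True)
E
```

```text
t: 7.02
eef_pos: [0.4628, 0.3007, 0.1472]
ee_rot: [0.691, 0.301, 0.425, -0.501]
force: [-0.1, -0.0, -4.1]
grip_width: 0.0268
[ 0.50990112 -0.03031668  0.135     ]
total [ 4.1  0.1 -2.1] [ 0.0811 -0.046   0.1564] rotdeg 4.6 dist 0.182
0.0, 0.0, -0.0, 0.0007, -0.0004, 0.0013, 0,
0.2, 0.0, -0.1, 0.0047, -0.0027, 0.0091, 0,
0.7, 0.0, -0.3, 0.0132, -0.0075, 0.0255, 0,
1.3, 0.0, -0.7, 0.0257, -0.0146, 0.0496, 0,
2.0, 0.0, -1.1, 0.0406, -0.0230, 0.0782, 0,
2.8, 0.0, -1.5, 0.0554, -0.0314, 0.1067, 0,
3.4, 0.1, -1.8, 0.0679, -0.0385, 0.1309, 0,
3.8, 0.1, -2.0, 0.0764, -0.0434, 0.1473, 0,
4.0, 0.1, -2.1, 0.0804, -0.0456, 0.1550, 0,
4.1, 0.1, -2.1, 0.0811, -0.0460, 0.1564, 0
```

```bash
python3 -m handwheel '[0.1,0,0,0.0016,-0.0009,0.0031,0, 0.3,0,-0.2,0.0065,-0.0037,0.0125,0, 0.7,0,-0.4,0.0138,-0.0078,0.0266,0, 1.3,0,-0.7,0.0243,-0.0138,0.0469,0, 1.8,0,-0.9,0.0357,-0.0202,0.0688,0, 2.3,0,-1.2,0.0462,-0.0262,0.0891,0, 2.9,0,-1.5,0.0576,-0.0327,0.111,0, 3.4,0.1,-1.8,0.0673,-0.0382,0.1298,0, 3.8,0.1,-2,0.0754,-0.0428,0.1455,0, 4.1,0.1,-2.1,0.0811,-0.046,0.1564,0]' 110
python3 -m handwheel '[0,0,0,0,0,0,0, 0,0,0,0,0,0,0]'
python3 - <<'E'
from h import *
print(status.get_obs()['q'].round(2))
im=optics.camera('top')[:,:,::-1].copy(); crop(im,160,140,320,260,5,'pics/g2.png')
im=optics.camera('scene')[:,:,::-1].copy(); crop(im,220,130,420,290,4,'pics/g1.png')
E
```

```text
t: 8.28
eef_pos: [0.4749, 0.1177, 0.1473]
ee_rot: [0.67, 0.318, 0.412, -0.529]
force: [-0.2, -0.8, -3.8]
grip_width: 0.0269
t: 8.52
eef_pos: [0.4749, 0.1186, 0.1473]
ee_rot: [0.67, 0.319, 0.413, -0.528]
force: [-0.5, 0.3, -4.2]
grip_width: 0.027
[-0.04  0.44 -0.7   2.    0.76  1.19 -0.92]
```

View pics/g1.png

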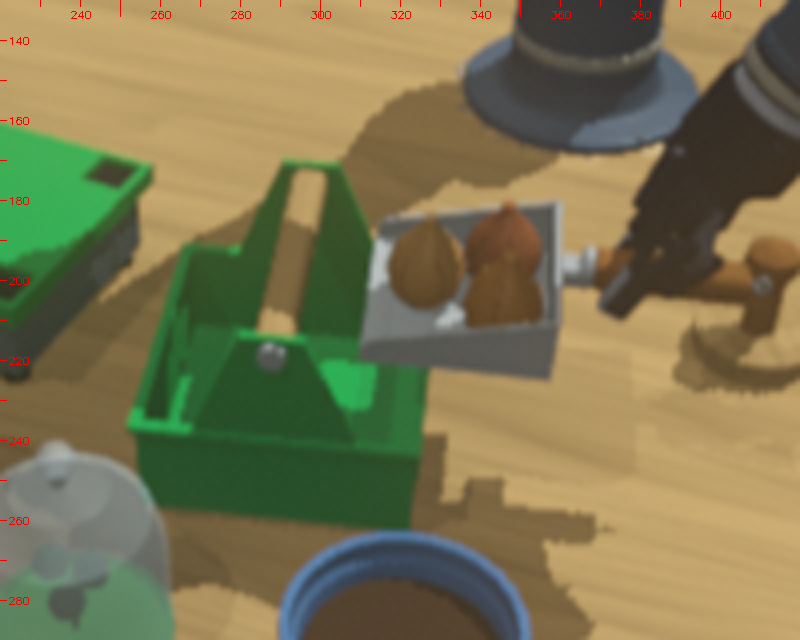

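View pics/g2.png

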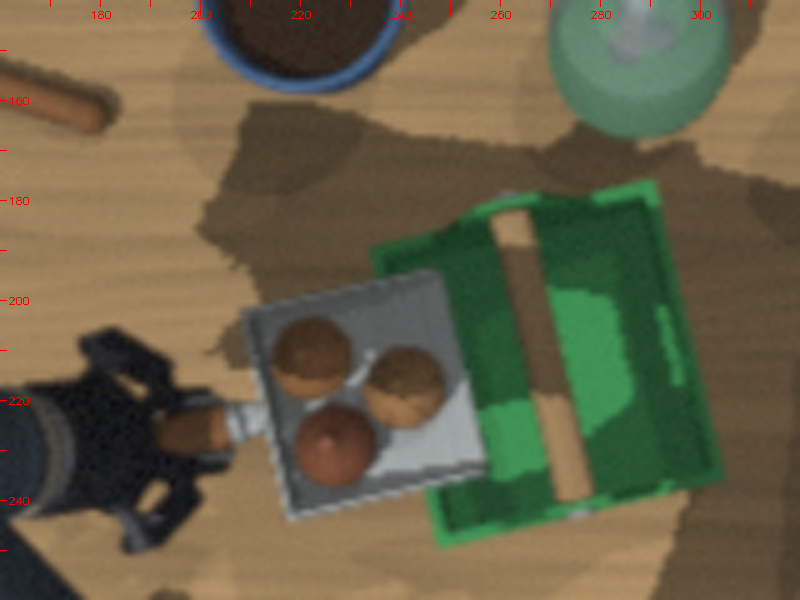

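Run:
```python
from h import *
S=[(558,320),(560,204),(362,358),(549,379),(380,218)]; T=[(247,312),(437,270),(488,470),(292,518)]
pix=[(220+a/4-.37,130+b/4-.37) for a,b in S]+[(160+a/5-.4,140+b/5-.4) for a,b in T]
M=[(-60,65,45),(-60,-65,45),(60,65,0),(-60,65,0),(60,-65,10),(-60,65,45),(60,65,10),(60,-65,10),(-60,-65,45)]
x,f=fit6(M,pix,['scene']*5+['top']*4,[.5,.05,.13,-1.34,0,0]); print(x,f.tolist())
rs=R.from_euler('z',x[3])*R.from_euler('yx',[x[4],x[5]])
lip=rs.apply([.06,0,.0015])+x[:3]; print('lip',lip,'in tote',R.from_euler('z',-.23).apply(lip-[.5213,-.079,0]))
q,t=json.load(open('grip.json')); rp=rot()*R.from_quat(q).inv(); pp=status.get_obs()['eef_pos']-rp.apply(t); print('pred',pp,rp.as_euler('ZYX'))
```

```text
[ 0.4983  0.0279  0.1335 -1.3274 -0.0371  0.0078] [[0.4, 0.7], [0.2, -1.1], [-1.2, -0.4], [0.1, -0.1], [-0.8, 1.2], [-1.3, -0.2], [0.6, -0.3], [0.1, 0.7], [-0.6, 0.6]]
lip [ 0.51270846 -0.03024444  0.13722434] in tote [0.00274988 0.04943033 0.13722434]
pred [0.49627375 0.02785287 0.13223139] [-1.34012457 -0.01862479  0.00136878]
```

```bash
cat >> h.py <<'E'
def tiprows(L,grip=0,yaw=-1.34,tote=(.5213,-.079,0),ty=.23):
    R0=rot(); p0=status.get_obs()['eef_pos']
    for til,x,y,z in L:
        lip=np.array(tote)+R.from_euler('z',ty).apply([x,y,z])
        Rt,pt=tfs(*scoop_pose(lip,yaw,np.radians(til)))
        v=list((R0.inv()*Rt).as_rotvec(degrees=True).round(1))+list(R0.inv().apply(pt-p0).round(4))+[grip]
        print(", ".join(str(float(a)) for a in v)+",")
E
python3 - <<'E'
from h import *
tiprows([(0,0,.05,.133),(2,0,.051,.127),(5,0,.052,.120),(8,0,.053,.113),(11,0,.054,.106),(14,0,.055,.099),(17,0,.055,.092),(20,0,.055,.087),(22,0,.055,.083),(23,0,.055,.082)])
E
```

```text
-0.0, 1.1, -0.1, -0.0009, -0.0, 0.0005, 0.0,
-0.1, 3.1, -0.0, -0.0005, -0.0, -0.0001, 0.0,
-0.1, 6.1, 0.0, -0.0012, -0.0, 0.0005, 0.0,
-0.1, 9.1, 0.1, -0.0016, -0.0001, 0.0016, 0.0,
-0.1, 12.1, 0.1, -0.0018, -0.0001, 0.0029, 0.0,
-0.1, 15.1, 0.1, -0.0017, -0.0001, 0.0046, 0.0,
-0.1, 18.1, 0.2, -0.0008, -0.0001, 0.0074, 0.0,
-0.1, 21.1, 0.2, -0.0014, -0.0002, 0.0114, 0.0,
-0.1, 23.1, 0.3, -0.001, -0.0002, 0.0139, 0.0,
-0.1, 24.1, 0.3, -0.0017, -0.0002, 0.0157, 0.0,
```

```bash
python3 -m handwheel '[0,1.1,0,-0.0009,0,0.0005,0, 0,3.1,0,-0.0005,0,0,0, 0,6.1,0,-0.0012,0,0.0005,0, 0,9.1,0,-0.0016,0,0.0016,0, 0,12.1,0,-0.0018,0,0.0029,0, 0,15.1,0,-0.0017,0,0.0046,0, 0,18.1,0.2,-0.001,0,0.0075,0, 0,21.1,0.2,-0.0014,0,0.0114,0, 0,23.1,0.2,-0.001,0,0.0139,0, 0,24.1,0.3,-0.0017,0,0.0157,0]' 115
python3 - <<'E'
from h import *
print(status.get_obs()['q'].round(2))
tiprows([(23+3.4*k,0,.055,.082-.001*k) for k in range(1,11)])
im=optics.camera('scene')[:,:,::-1].copy(); crop(im,220,130,420,290,4,'pics/h1.png')
im=optics.camera('top')[:,:,::-1].copy(); crop(im,160,140,320,260,5,'pics/h2.png')
E
```

```text
t: 9.88
eef_pos: [0.4781, 0.1047, 0.156]
ee_rot: [0.57, 0.423, 0.542, -0.449]
force: [0.0, 0.5, -3.4]
grip_width: 0.0265
[ 0.35  0.38 -0.84  2.01  0.41  0.93 -0.47]
-0.2, 3.4, 0.0, -0.0066, -0.0, 0.0037, 0.0,
-0.2, 6.8, 0.1, -0.0129, -0.0001, 0.0091, 0.0,
-0.3, 10.2, 0.1, -0.0188, -0.0002, 0.0149, 0.0,
-0.3, 13.6, 0.1, -0.0244, -0.0003, 0.0212, 0.0,
-0.3, 17.0, 0.2, -0.0297, -0.0004, 0.0278, 0.0,
-0.3, 20.4, 0.2, -0.0345, -0.0005, 0.0348, 0.0,
-0.3, 23.8, 0.3, -0.0389, -0.0006, 0.0421, 0.0,
-0.3, 27.2, 0.3, -0.0428, -0.0006, 0.0497, 0.0,
-0.3, 30.6, 0.3, -0.0463, -0.0007, 0.0577, 0.0,
-0.4, 34.0, 0.4, -0.0493, -0.0008, 0.0658, 0.0,
```

View pics/h1.png

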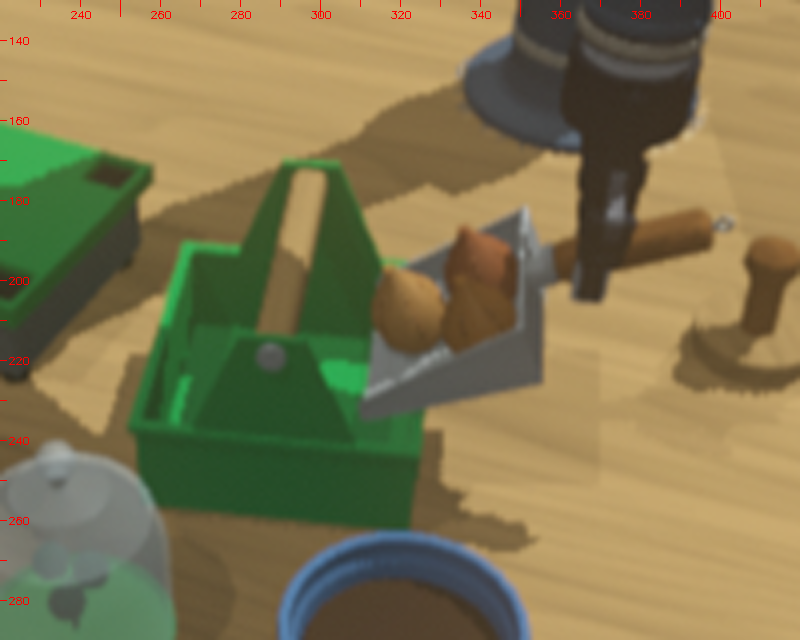

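View pics/h2.png

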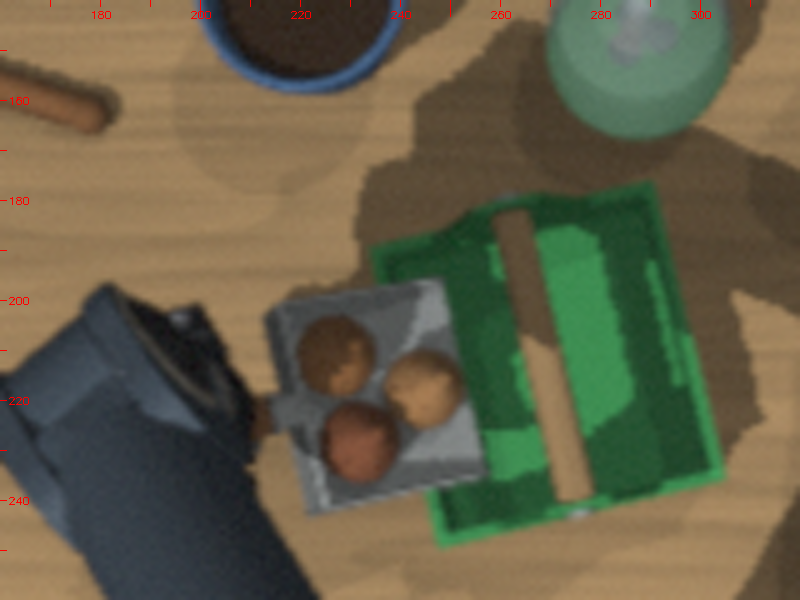

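Scoop is tilted about 22° with its lip inside the rim (scene (312,231)), and the bulbs are still standing. I'll tip on.

```bash
python3 -m handwheel '[0,3.4,0,-0.0066,0,0.0037,0, -0.2,6.8,0.1,-0.0129,0,0.0091,0, -0.3,10.2,0.1,-0.0188,0,0.0149,0, -0.3,13.6,0.1,-0.0244,-0.0003,0.0212,0, -0.3,17,0.2,-0.0297,-0.0004,0.0278,0, -0.3,20.4,0.2,-0.0345,-0.0005,0.0348,0, -0.3,23.8,0.3,-0.0389,-0.0006,0.0421,0, -0.3,27.2,0.3,-0.0428,-0.0006,0.0497,0, -0.3,30.6,0.3,-0.0463,-0.0007,0.0577,0, -0.4,34,0.4,-0.0493,-0.0008,0.0658,0]' 115
python3 - <<'E'
from h import *
print(status.get_obs()['q'].round(2))
im=optics.camera('scene')[:,:,::-1].copy(); crop(im,220,130,420,290,4,'pics/i1.png')
im=optics.camera('top')[:,:,::-1].copy(); crop(im,160,140,320,260,5,'pics/i2.png')
E
```

```text
t: 11.22
eef_pos: [0.4929, 0.0434, 0.2091]
ee_rot: [0.39, 0.535, 0.686, -0.301]
force: [0.4, -0.1, -1.7]
grip_width: 0.0266
[ 0.92  0.55 -1.07  1.88 -0.07  1.06  0.19]
```

View pics/i1.png

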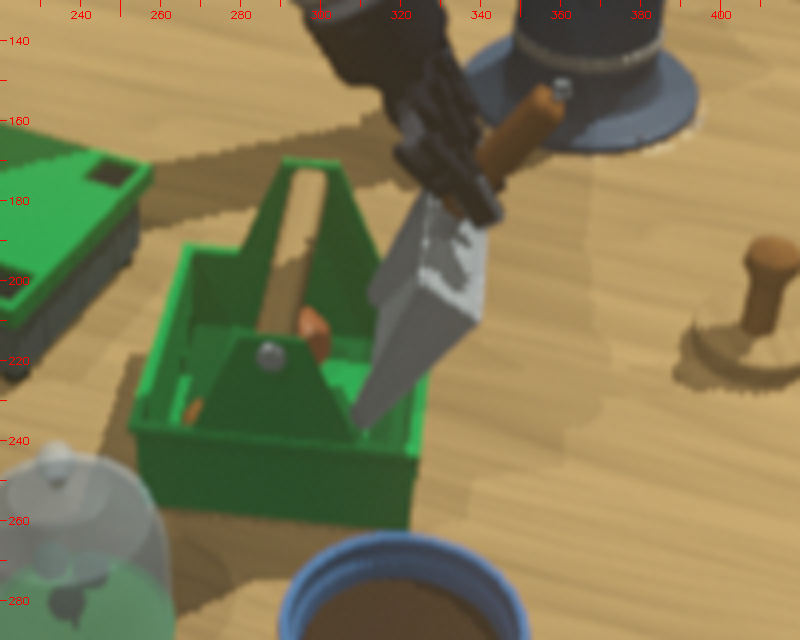

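View pics/i2.png

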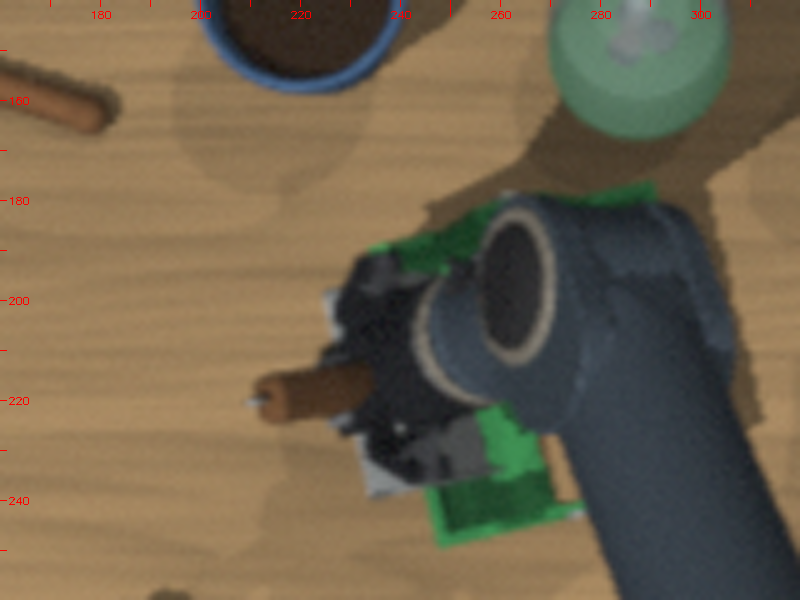

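Run:
```python
from h import *
tiprows([(57,0,.055,.072),(57,0,.055,.075),(55,0,.055,.085),(51,0,.055,.097),(46,0,.056,.11),(41,0,.058,.122),(36,0,.062,.132),(31,0,.068,.14),(26,0,.075,.145),(22,0,.082,.15)])
```

```text
-0.1, 0.0, -0.1, 0.0006, -0.0005, -0.0023, 0.0,
-0.1, 0.0, -0.1, -0.002, -0.0005, -0.0039, 0.0,
-0.1, -2.0, -0.1, -0.006, -0.0004, -0.0118, 0.0,
-0.1, -6.0, -0.2, -0.0068, -0.0003, -0.0229, 0.0,
-0.1, -11.0, -0.2, -0.0051, -0.0001, -0.0358, 0.0,
-0.1, -16.0, -0.3, -0.0016, 0.0001, -0.0479, 0.0,
-0.0, -21.0, -0.4, 0.0049, 0.0002, -0.0595, 0.0,
-0.0, -26.0, -0.4, 0.0144, 0.0004, -0.0707, 0.0,
0.0, -31.0, -0.5, 0.0271, 0.0006, -0.0801, 0.0,
0.0, -35.0, -0.5, 0.0372, 0.0007, -0.0884, 0.0,
```

```bash
python3 -m handwheel '[0,0,0,0,0,0,0, 0,0,0,0,0,0,0, -0.1,-2,-0.1,-0.006,0,-0.0118,0, -0.1,-6,-0.2,-0.0068,0,-0.0229,0, -0.1,-11,-0.2,-0.0051,0,-0.0358,0, -0.1,-16,-0.3,-0.0016,0,-0.0479,0, 0,-21,-0.4,0.0049,0,-0.0595,0, 0,-26,-0.4,0.0144,0,-0.0707,0, 0,-31,-0.5,0.0271,0,-0.0801,0, 0,-35,-0.5,0.0372,0,-0.0884,0]' 110
python3 - <<'E'
from h import *
im=optics.camera('scene')[:,:,::-1].copy(); crop(im,220,130,420,290,4,'pics/j1.png')
im=optics.camera('top')[:,:,::-1].copy(); crop(im,160,140,320,260,5,'pics/j2.png')
E
```

```text
t: 12.58
eef_pos: [0.4696, 0.1362, 0.223]
ee_rot: [0.578, 0.417, 0.537, -0.451]
force: [0.5, -0.0, -1.4]
grip_width: 0.0266
```

View pics/j1.png

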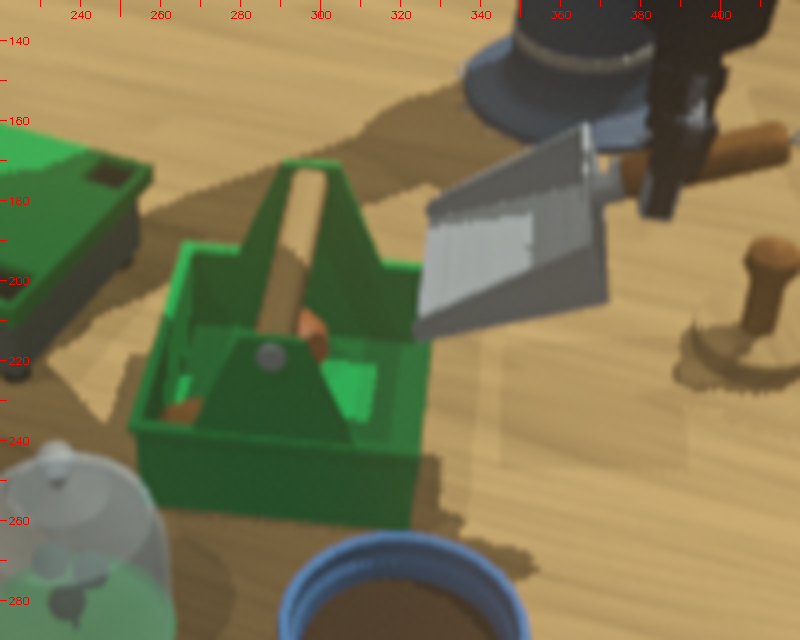

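View pics/j2.png

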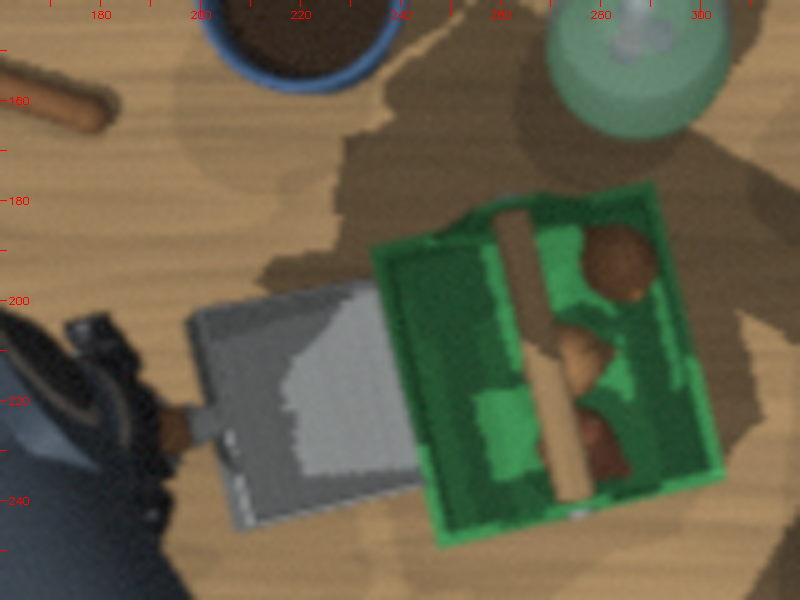

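Top view confirms all three bulbs are in the tote: (282,192), (276,211) and (278,228). Next I carry the scoop back.

Run:
```python
from h import *
rs=R.from_euler('z',-1.25)
lip0=np.array([.4985,.25,.10])+rs.apply([.06,0,.0015])
rows(*tfs(*scoop_pose(lip0,-1.25,-.02)),7,0)
```

```text
total [ -4.4 -23.2   0.8] [ 0.095   0.0509 -0.2007] rotdeg 23.6 dist 0.228
-0.6, -3.3, 0.1, 0.0136, 0.0073, -0.0287, 0,
-1.3, -6.6, 0.2, 0.0271, 0.0145, -0.0573, 0,
-1.9, -9.9, 0.3, 0.0407, 0.0218, -0.0860, 0,
-2.5, -13.2, 0.4, 0.0543, 0.0291, -0.1147, 0,
-3.2, -16.5, 0.5, 0.0678, 0.0364, -0.1434, 0,
-3.8, -19.8, 0.7, 0.0814, 0.0436, -0.1720, 0,
-4.4, -23.2, 0.8, 0.0950, 0.0509, -0.2007, 0
```

```bash
python3 -m handwheel '[-0.3,-1.5,0,0.005,0.003,-0.014,0, -0.9,-4.8,0.2,0.019,0.011,-0.043,0, -1.5,-8.2,0.3,0.033,0.018,-0.072,0, -2.1,-11.5,0.4,0.047,0.026,-0.1,0, -2.8,-15,0.5,0.061,0.033,-0.13,0, -3.4,-18.2,0.6,0.075,0.04,-0.158,0, -4,-21,0.7,0.087,0.047,-0.182,0, -4.4,-23.2,0.8,0.095,0.0509,-0.2007,0, -4.4,-23.2,0.8,0.095,0.0509,-0.2007,0, -4.4,-23.2,0.8,0.095,0.0509,-0.2007,0]' 110
python3 - <<'E'
from h import *
im=optics.camera('top')[:,:,::-1].copy(); crop(im,80,170,220,270,5,'pics/k2.png')
im=optics.camera('scene')[:,:,::-1].copy(); crop(im,340,160,560,325,3,'pics/k1.png')
q,t=json.load(open('grip.json')); rp=rot()*R.from_quat(q).inv(); pp=status.get_obs()['eef_pos']-rp.apply(t); print('pred',pp,rp.as_euler('ZYX'))
E
```

```text
t: 13.92
eef_pos: [0.4696, 0.3378, 0.1144]
ee_rot: [0.693, 0.3, 0.426, -0.498]
force: [0.3, -0.1, -2.4]
grip_width: 0.0267
pred [0.49920678 0.2485581  0.09974862] [-1.25256909 -0.0208066   0.00190566]
```

View pics/k1.png

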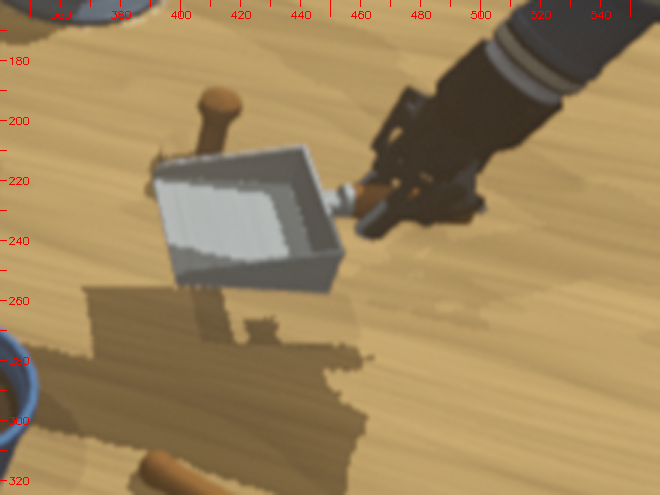

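View pics/k2.png

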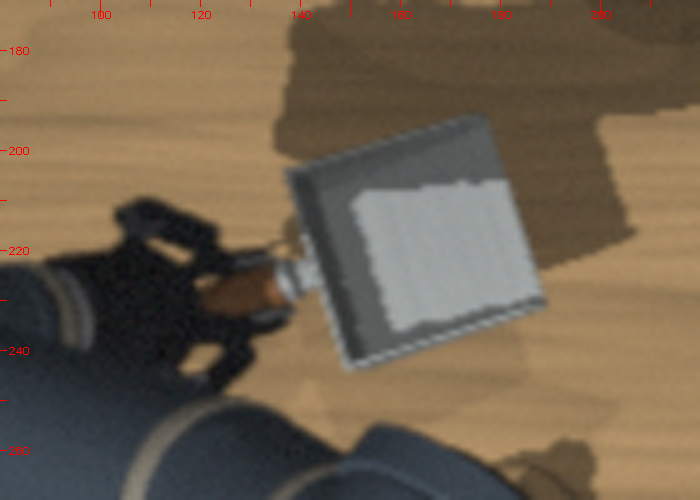

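Run:
```python
from h import *
S=[(343,252),(305,147),(178,286),(330,293),(153,163)]; T=[(289,170),(487,115),(545,305),(350,369)]
pix=[(340+a/3-.33,160+b/3-.33) for a,b in S]+[(80+a/5-.4,170+b/5-.4) for a,b in T]
M=[(-60,65,45),(-60,-65,45),(60,65,0),(-60,65,0),(60,-65,10),(-60,65,45),(60,65,10),(60,-65,10),(-60,-65,45)]
print(*fit6(M,pix,['scene']*5+['top']*4,[.5,.25,.1,-1.22,0,0]))
rp=rot(); p=status.get_obs()['eef_pos']
Rt,pt=tfs(R.from_euler('z',-1.2526),np.array([.4992,.2486,.006])); Rt=Rt*R.identity()
rows(R.from_rotvec(0*pt)*rp,p-[0,0,.094],10,0,True)
# level correction only
print((rp.inv()*(R.from_euler('z',-1.2526)*R.from_euler('y',.0)*R.from_quat(json.load(open('grip.json'))[0]))).as_rotvec(degrees=True))
```

```text
[ 0.5007  0.2486  0.1    -1.2325 -0.0413 -0.0178] [[ 0.6  0.5]
 [-0.2 -1.1]
 [-1.  -0.5]
 [-0.7  0.1]
 [ 0.2  1.2]
 [-0.7  0.2]
 [-0.7 -0.4]
 [ 0.3  0.4]
 [-0.4  0.2]]
total [0. 0. 0.] [ 0.0835  0.0008 -0.0431] rotdeg 0.0 dist 0.094
0.0, 0.0, 0.0, 0.0007, 0.0000, -0.0004, 0,
0.0, 0.0, 0.0, 0.0048, 0.0000, -0.0025, 0,
0.0, 0.0, 0.0, 0.0136, 0.0001, -0.0070, 0,
0.0, 0.0, 0.0, 0.0265, 0.0003, -0.0137, 0,
0.0, 0.0, 0.0, 0.0418, 0.0004, -0.0215, 0,
0.0, 0.0, 0.0, 0.0570, 0.0006, -0.0294, 0,
0.0, 0.0, 0.0, 0.0699, 0.0007, -0.0361, 0,
0.0, 0.0, 0.0, 0.0787, 0.0008, -0.0406, 0,
0.0, 0.0, 0.0, 0.0828, 0.0008, -0.0427, 0,
0.0, 0.0, 0.0, 0.0835, 0.0008, -0.0431, 0
[-0.05080612  1.19320327 -0.082388  ]
```

```bash
python3 -m handwheel '[0,0.1,0,0.0007,0,-0.0004,0, 0,0.3,0,0.0045,0,-0.0023,0, 0,0.6,0,0.0128,0,-0.0066,0, 0,0.9,0,0.0249,0.0003,-0.0129,0, 0,1.2,0,0.0393,0.0004,-0.0202,0, 0,1.4,0,0.0536,0.0006,-0.0276,0, 0,1.6,0,0.0657,0.0007,-0.0339,0, 0,1.6,0,0.074,0.0008,-0.0382,0, 0,1.6,0,0.0779,0.0008,-0.0402,0, 0,1.6,0,0.0783,0.0008,-0.0404,0]' 110
python3 -m handwheel '[0,0,0,0.0018,0,-0.0008,0, 0,0,0,0.0036,0,-0.0017,0]'
python3 -m handwheel '[0,0,0,0.0014,0,-0.0006,0, 0,0,0,0.0027,0,-0.0012,0]'
```

```text
t: 15.28
eef_pos: [0.4699, 0.3375, 0.0264]
ee_rot: [0.687, 0.307, 0.435, -0.494]
force: [0.6, -0.6, -2.1]
grip_width: 0.0268
t: 15.52
eef_pos: [0.4701, 0.3377, 0.0227]
ee_rot: [0.687, 0.307, 0.435, -0.494]
force: [-0.4, 0.2, -2.1]
grip_width: 0.0266
t: 15.78
eef_pos: [0.4702, 0.3376, 0.0198]
ee_rot: [0.687, 0.307, 0.435, -0.494]
force: [-1.3, 0.7, 0.3]
grip_width: 0.0268
```

```bash
python3 -m handwheel '[0,0,0,0.0008,0,-0.0004,0, 0,0,0,0.0012,0,-0.0006,0, 0,0,0,0.0012,0,-0.0006,0]' 
python3 -m handwheel '[0,0,0,0,0,0,0, 0,0,0,0,0,0,0, 0,0,0,0,0,0,0]' 25
python3 - <<'E'
from h import *
im=optics.camera('top')[:,:,::-1].copy(); crop(im,80,170,220,270,5,'pics/l2.png')
im=optics.camera('scene')[:,:,::-1].copy(); crop(im,340,160,560,325,3,'pics/l1.png')
E
```

```text
t: 16.15
eef_pos: [0.4701, 0.3378, 0.0195]
ee_rot: [0.688, 0.307, 0.434, -0.494]
force: [-2.3, 0.3, 5.2]
grip_width: 0.0265
t: 16.52
eef_pos: [0.4702, 0.3378, 0.0196]
ee_rot: [0.688, 0.307, 0.434, -0.494]
force: [-1.4, -0.5, 1.4]
grip_width: 0.0268
```

View pics/l1.png

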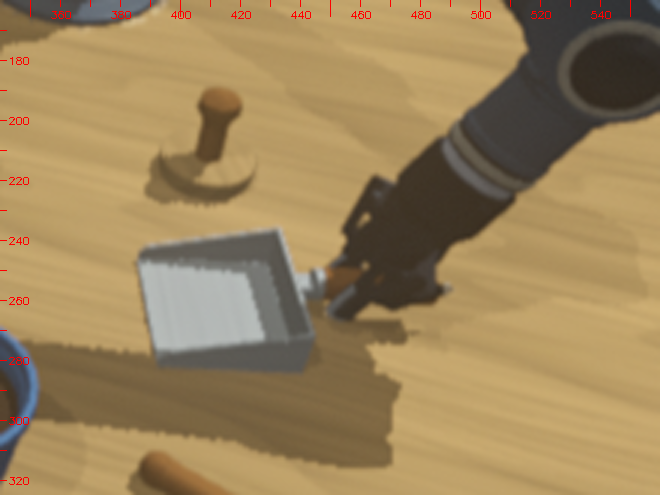

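The scoop rests on the bench (near corners at about (392,282) and (442,284) in the scene view). I'll release and back out.

```bash
python3 -m handwheel '[0,0,0,0,0,0,0.4, 0,0,0,0,0,0,0.55, 0,0,0,0,0,0,0.8, 0,0,0,0,0,0,1, 0,0,0,0,0,0,1, 0,0,0,-0.01,0,0,1, 0,0,0,-0.03,0,0,1, 0,0,0,-0.06,0,0,1, 0,0,0,-0.1,0,0,1, 0,0,0,-0.14,0,0,1]'
python3 - <<'E'
from h import *
im=optics.camera('top')[:,:,::-1].copy(); cv2.imwrite('pics/m_top.png',im); crop(im,80,170,220,270,5,'pics/m2.png'); crop(im,225,165,315,255,6,'pics/m3.png'); crop(im,315,190,400,275,7,'pics/m4.png')
im=optics.camera('scene')[:,:,::-1].copy(); crop(im,340,160,560,325,3,'pics/m1.png')
print(status.get_obs()['q'].round(2))
E
```

```text
t: 17.88
eef_pos: [0.4507, 0.397, 0.1483]
ee_rot: [0.688, 0.308, 0.435, -0.493]
force: [0.9, 0.1, -0.9]
grip_width: 0.0856
[-0.47  0.68 -0.77  1.63  0.74  1.44 -1.13]
```

View pics/m1.png

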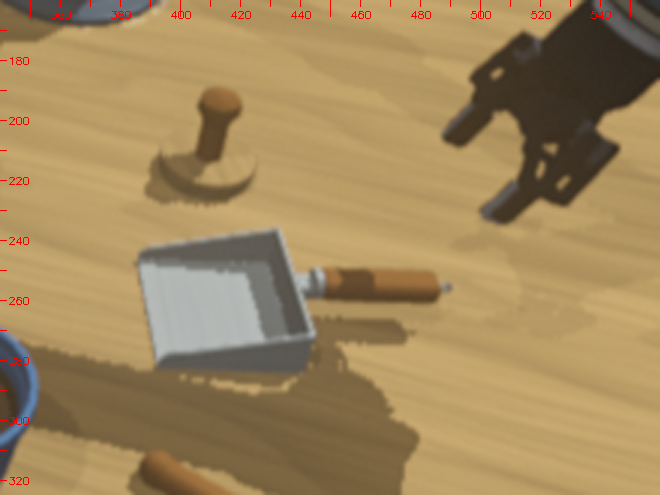

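View pics/m3.png

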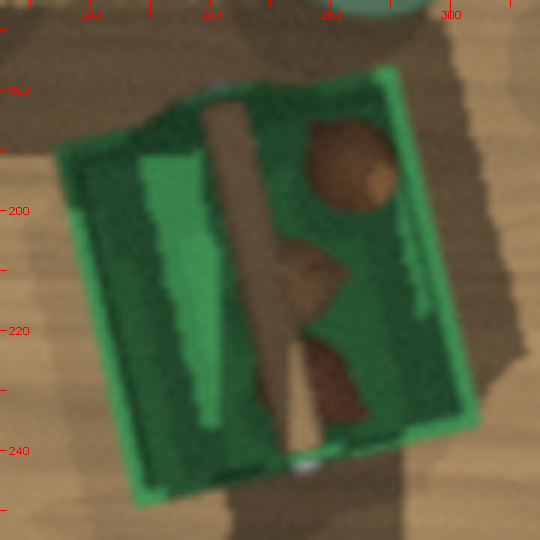

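View pics/m4.png

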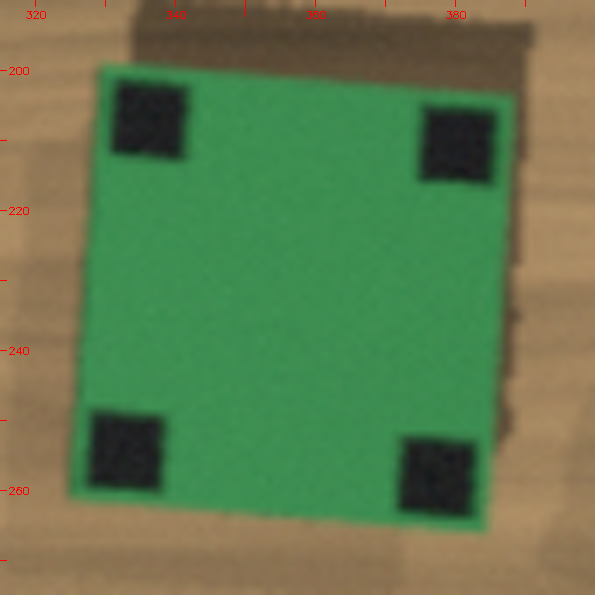

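```bash
cat >> h.py <<'E'
def totetool(yaw,sgn=-1):
    c,s=np.cos(yaw),np.sin(yaw); a=np.array([0,0,-1.]); y=sgn*np.array([-s,c,0]); return R.from_matrix(np.c_[a,y,np.cross(a,y)])
E
python3 - <<'E'
from h import *
o=.43
def C(l,x0,y0,s): return [(x0+a/s-o,y0+b/s-o) for a,b in l]
t=C([(55,148),(396,66),(480,424),(137,507)],225,165,6)
print((rot().inv()*totetool(.23)).as_rotvec(degrees=True),(rot().inv()*totetool(.23,1)).as_rotvec(degrees=True))
# bar side edges in m3: left edge/right edge lines at top z=.166
for a,b in (((203,112),(243,104)),((280,452),(322,443))):
    A,B=[p2w('top',*q,.166) for q in C([a,b],225,165,6)]; print(A,B,(A+B)/2)
rows(totetool(.23),[.5213,-.079,.29],10,1)
E
```

```text
[ 94.15378665  19.03707106 -21.14348257] [-82.6499717   20.56788142  18.51881396]
[ 0.60452194 -0.04862715  0.166     ] [ 0.60870586 -0.06894389  0.166     ] [ 0.6066139  -0.05878552  0.166     ]
[ 0.43233164 -0.08888332  0.166     ] [ 0.43692854 -0.10998843  0.166     ] [ 0.43463009 -0.09943587  0.166     ]
total [ 94.2  19.  -21.1] [ 0.0783 -0.0898  0.4904] rotdeg 98.4 dist 0.505
9.4, 1.9, -2.1, 0.0078, -0.0090, 0.0490, 1,
18.8, 3.8, -4.2, 0.0157, -0.0180, 0.0981, 1,
28.2, 5.7, -6.3, 0.0235, -0.0269, 0.1471, 1,
37.7, 7.6, -8.5, 0.0313, -0.0359, 0.1962, 1,
47.1, 9.5, -10.6, 0.0392, -0.0449, 0.2452, 1,
56.5, 11.4, -12.7, 0.0470, -0.0539, 0.2942, 1,
65.9, 13.3, -14.8, 0.0548, -0.0628, 0.3433, 1,
75.3, 15.2, -16.9, 0.0627, -0.0718, 0.3923, 1,
84.7, 17.1, -19.0, 0.0705, -0.0808, 0.4414, 1,
94.2, 19.0, -21.1, 0.0783, -0.0898, 0.4904, 1
```

```bash
python3 -m handwheel '[9,2,-2,-0.03,-0.008,0.03,1, 18,4,-4,-0.04,-0.018,0.07,1, 28,6,-6,-0.04,-0.027,0.115,1, 37,7.5,-8.5,-0.03,-0.036,0.16,1, 46,9.5,-10.6,-0.02,-0.045,0.21,1]'
python3 - <<'E'
from h import *
print(status.get_obs()['q'].round(2))
rows(totetool(.23),[.5206,-.079,.27],8,1)
E
```

```text
t: 18.6
eef_pos: [0.467, 0.2141, 0.2599]
ee_rot: [-0.426, -0.553, -0.289, 0.654]
force: [-0.1, -1.3, -0.8]
grip_width: 0.0855
[-0.06  0.33 -0.7   1.77  0.38  1.32 -1.39]
total [ 47.9   9.7 -10.4] [0.0586 0.1854 0.2259] rotdeg 50.0 dist 0.298
6.0, 1.2, -1.3, 0.0073, 0.0232, 0.0282, 1,
12.0, 2.4, -2.6, 0.0147, 0.0464, 0.0565, 1,
18.0, 3.6, -3.9, 0.0220, 0.0695, 0.0847, 1,
23.9, 4.8, -5.2, 0.0293, 0.0927, 0.1130, 1,
29.9, 6.1, -6.5, 0.0366, 0.1159, 0.1412, 1,
35.9, 7.3, -7.8, 0.0440, 0.1391, 0.1695, 1,
41.9, 8.5, -9.1, 0.0513, 0.1623, 0.1977, 1,
47.9, 9.7, -10.4, 0.0586, 0.1854, 0.2259, 1
```

q7 is well within its range, so I'll continue.

```bash
python3 -m handwheel '[6,1.2,-1.3,0.007,0.023,0.028,1, 12,2.4,-2.6,0.015,0.046,0.0565,1, 18,3.6,-3.9,0.022,0.07,0.085,1, 24,4.8,-5.2,0.029,0.093,0.113,1, 30,6.1,-6.5,0.037,0.116,0.141,1, 36,7.3,-7.8,0.044,0.139,0.17,1, 42,8.5,-9.1,0.051,0.162,0.198,1, 47.9,9.7,-10.4,0.0586,0.1854,0.2259,1, 47.9,9.7,-10.4,0.0586,0.1854,0.2259,1]'
python3 - <<'E'
from h import *
print(status.get_obs()['q'].round(2))
rows(totetool(.231),[.5206,-.079,.136],5,1)
im=optics.camera('scene')[:,:,::-1].copy(); crop(im,180,90,380,250,4,'pics/n1.png')
E
```

```text
t: 19.73
eef_pos: [0.5202, -0.0828, 0.2702]
ee_rot: [0.079, 0.703, 0.078, -0.703]
force: [-0.3, 0.8, 0.3]
grip_width: 0.0856
[ 0.44  0.22 -0.43  1.81  0.1   1.13 -1.37]
total [-0.5  0.  -0.1] [ 0.1342 -0.0038 -0.0012] rotdeg 0.5 dist 0.134
-0.1, 0.0, -0.0, 0.0268, -0.0008, -0.0002, 1,
-0.2, 0.0, -0.0, 0.0537, -0.0015, -0.0005, 1,
-0.3, 0.0, -0.1, 0.0805, -0.0023, -0.0007, 1,
-0.4, 0.0, -0.1, 0.1074, -0.0031, -0.0010, 1,
-0.5, 0.0, -0.1, 0.1342, -0.0038, -0.0012, 1
```

View pics/n1.png

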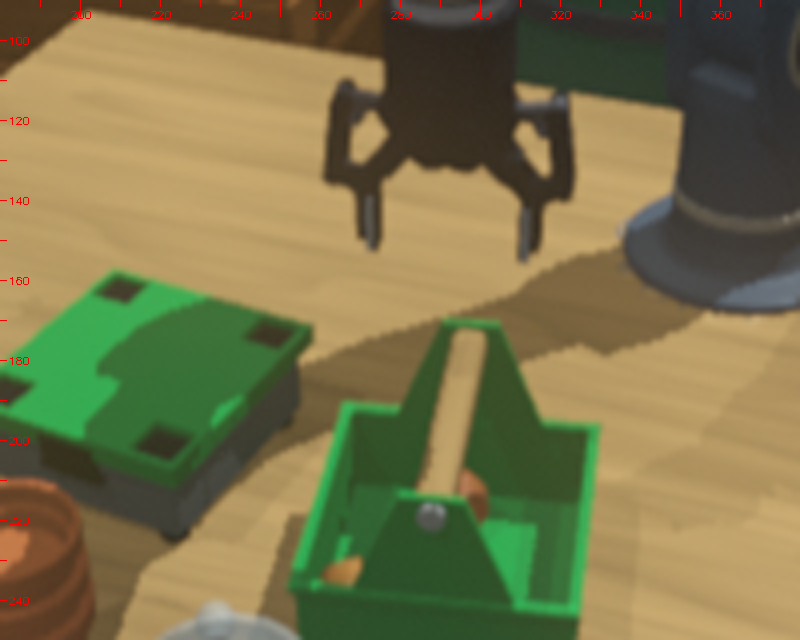

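```bash
python3 -m handwheel '[-0.2,0,0,0.03,-0.001,0,1, -0.3,0,0,0.065,-0.002,-0.0005,1, -0.5,0,0,0.1,-0.0035,-0.001,1, -0.5,0,0,0.125,-0.0038,-0.0012,1, -0.5,0,0,0.1342,-0.0038,-0.0012,1, -0.5,0,0,0.1342,-0.0038,-0.0012,0.7, -0.5,0,0,0.1342,-0.0038,-0.0012,0.5, -0.5,0,0,0.1342,-0.0038,-0.0012,0.4, -0.5,0,0,0.1342,-0.0038,-0.0012,0.3, -0.5,0,0,0.1342,-0.0038,-0.0012,0.2]' 60
python3 -m handwheel '[0,0,0,0,0,0,0.1, 0,0,0,0,0,0,0, 0,0,0,0,0,0,0]' 110
python3 - <<'E'
from h import *
print(status.get_obs()['eef_pos'],rot().as_matrix().round(3))
im=optics.camera('top')[:,:,::-1].copy(); crop(im,225,165,315,255,6,'pics/o3.png')
im=optics.camera('scene')[:,:,::-1].copy(); crop(im,180,90,380,250,4,'pics/o1.png')
E
```

```text
t: 21.02
eef_pos: [0.5214, -0.0773, 0.1369]
ee_rot: [0.084, 0.703, 0.082, -0.702]
force: [-0.0, -4.7, 3.8]
grip_width: 0.023
t: 21.4
eef_pos: [0.5214, -0.0774, 0.137]
ee_rot: [0.084, 0.703, 0.082, -0.702]
force: [0.5, -2.7, 3.5]
grip_width: 0.0225
[ 0.52144323 -0.07736766  0.1369962 ] [[ 0.002  0.233 -0.972]
 [-0.002 -0.972 -0.233]
 [-1.     0.002 -0.002]]
```

View pics/o1.png

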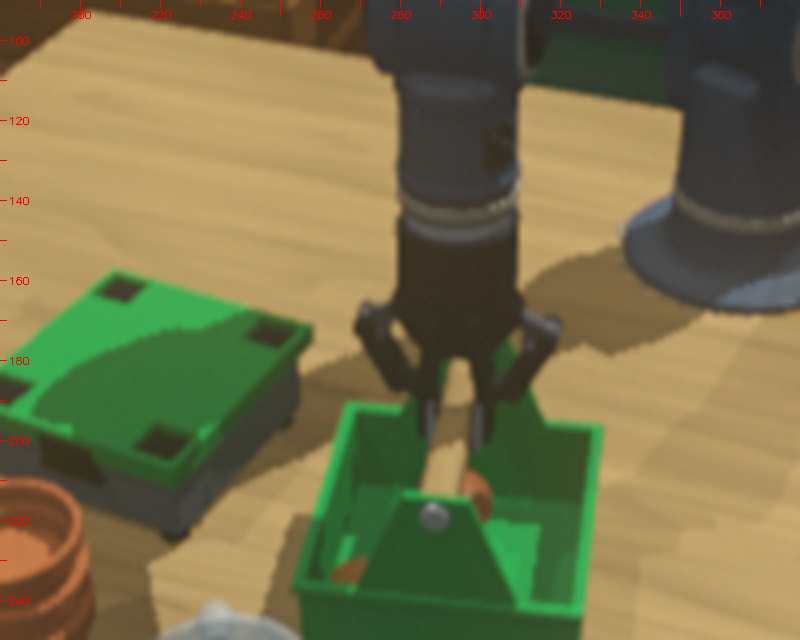

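View pics/o3.png

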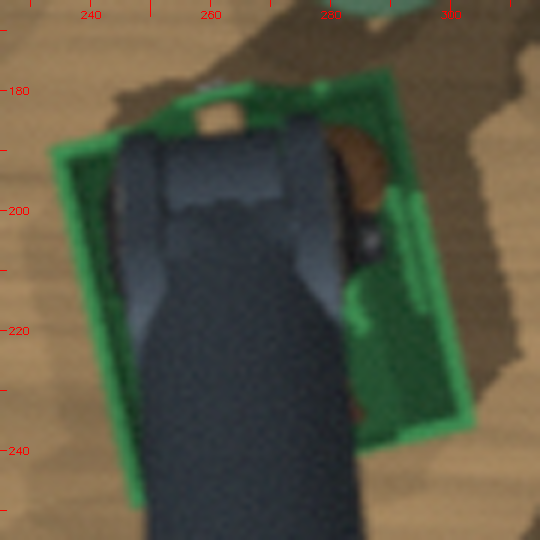

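Run:
```python
from h import *
o=.43
pix=[(225+a/6-o,165+b/6-o) for a,b in [(51,148),(390,67),(474,424)]]
x,e=fit('top',np.array([(100,95,85),(100,-95,85),(-100,-95,85)])/1e3,pix,[.5,-.07,.23]); print(x,e)
p=status.get_obs()['eef_pos']
print('tcp in tote',R.from_euler('z',-.235).apply(p-[x[0],x[1],0]))
rows(rot(),p+[0,0,.12],8,0,True)
```

```text
[ 0.52131455 -0.07619799  0.23635491] 0.6606452874239039
tcp in tote [-1.28689342e-04 -1.20028855e-03  1.37033141e-01]
total [0. 0. 0.] [-0.12    0.0003 -0.0002] rotdeg 0.0 dist 0.12
0.0, 0.0, 0.0, -0.0019, 0.0000, -0.0000, 0,
0.0, 0.0, 0.0, -0.0124, 0.0000, -0.0000, 0,
0.0, 0.0, 0.0, -0.0330, 0.0001, -0.0001, 0,
0.0, 0.0, 0.0, -0.0600, 0.0001, -0.0001, 0,
0.0, 0.0, 0.0, -0.0870, 0.0002, -0.0001, 0,
0.0, 0.0, 0.0, -0.1076, 0.0003, -0.0002, 0,
0.0, 0.0, 0.0, -0.1181, 0.0003, -0.0002, 0,
0.0, 0.0, 0.0, -0.1200, 0.0003, -0.0002, 0
```

```bash
python3 -m handwheel '[0,0,0,-0.0015,0,0,0, 0,0,0,-0.006,0,0,0, 0,0,0,-0.016,0,0,0, 0,0,0,-0.034,0,0,0, 0,0,0,-0.056,0,0,0, 0,0,0,-0.08,0,0,0, 0,0,0,-0.103,0,0,0, 0,0,0,-0.122,0,0,0, 0,0,0,-0.135,0,0,0, 0,0,0,-0.14,0,0,0]' 115
python3 - <<'E'
from h import *
print(status.get_obs()['torque'])
im=optics.camera('scene')[:,:,::-1].copy(); crop(im,180,60,380,220,4,'pics/p1.png')
rows(totetool(-.077),[.459,-.3587,status.get_obs()['eef_pos'][2]],10,0,True)
E
```

```text
t: 22.75
eef_pos: [0.5212, -0.077, 0.2777]
ee_rot: [0.084, 0.703, 0.082, -0.701]
force: [-0.1, -0.0, -5.3]
grip_width: 0.0223
[0.07039368 0.0082817  0.02790197]
total [17.9 -0.2 -0.1] [0.0004 0.2594 0.1263] rotdeg 17.9 dist 0.288
0.2, -0.0, -0.0, 0.0000, 0.0022, 0.0011, 0,
1.0, -0.0, -0.0, 0.0000, 0.0150, 0.0073, 0,
2.9, -0.0, -0.0, 0.0001, 0.0423, 0.0206, 0,
5.7, -0.1, -0.0, 0.0001, 0.0823, 0.0401, 0,
9.0, -0.1, -0.1, 0.0002, 0.1297, 0.0632, 0,
12.2, -0.1, -0.1, 0.0003, 0.1770, 0.0862, 0,
15.0, -0.1, -0.1, 0.0003, 0.2171, 0.1057, 0,
16.9, -0.2, -0.1, 0.0004, 0.2443, 0.1190, 0,
17.8, -0.2, -0.1, 0.0004, 0.2571, 0.1253, 0,
17.9, -0.2, -0.1, 0.0004, 0.2594, 0.1263, 0
```

View pics/p1.png

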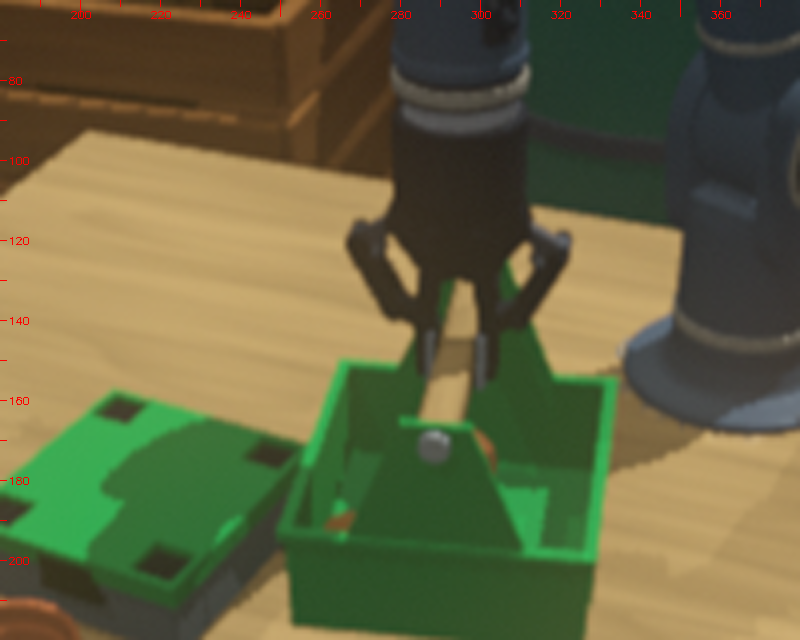

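```bash
python3 - <<'E'
from h import *
print(p2w('top',340,150,.144),p2w('top',288,148,.13),p2w('top',420,243,.1))
E
python3 -m handwheel '[0.4,0,0,0,0.006,0.003,0, 1.6,0,0,0,0.024,0.012,0, 3.5,0,0,0,0.051,0.025,0, 5.8,0,0,0,0.084,0.041,0, 8.2,0,0,0,0.119,0.058,0, 10.6,0,0,0,0.154,0.075,0, 12.9,0,0,0,0.188,0.092,0, 15.2,0,0,0,0.221,0.1075,0, 17,0,0,0,0.246,0.12,0, 17.9,-0.2,-0.1,0,0.2594,0.1263,0]' 115
```

```text
[ 0.71298391 -0.30122778  0.144     ] [ 0.72160987 -0.13901856  0.13      ] [ 0.42480318 -0.55759873  0.1       ]
t: 24.05
eef_pos: [0.458, -0.3608, 0.2779]
ee_rot: [0.028, -0.706, 0.028, 0.707]
force: [0.2, 1.1, -5.2]
grip_width: 0.0224
```

```bash
python3 -m handwheel '[0,0,0,0,0,0,0, 0,0,0,0,0,0,0]'
python3 - <<'E'
from h import *
rows(totetool(-.077),[.459,-.3587,.239],5,0,True); print(rot().as_matrix().round(3))
im=optics.camera('scene')[:,:,::-1].copy(); crop(im,140,60,340,220,4,'pics/q1.png')
im=optics.camera('top')[:,:,::-1].copy(); crop(im,305,175,415,275,6,'pics/q2.png')
E
```

```text
t: 24.3
eef_pos: [0.4587, -0.3593, 0.2777]
ee_rot: [0.028, -0.706, 0.027, 0.707]
force: [0.5, 1.2, -5.9]
grip_width: 0.0225
total [-0.1  0.1  0. ] [ 0.0387 -0.0006 -0.0003] rotdeg 0.1 dist 0.039
-0.0, 0.0, 0.0, 0.0022, -0.0000, -0.0000, 0,
-0.0, 0.0, 0.0, 0.0123, -0.0002, -0.0001, 0,
-0.0, 0.1, 0.0, 0.0264, -0.0004, -0.0002, 0,
-0.1, 0.1, 0.0, 0.0365, -0.0006, -0.0003, 0,
-0.1, 0.1, 0.0, 0.0387, -0.0006, -0.0003, 0
[[-0.001 -0.078 -0.997]
 [ 0.001 -0.997  0.078]
 [-1.    -0.001  0.001]]
```

View pics/q1.png

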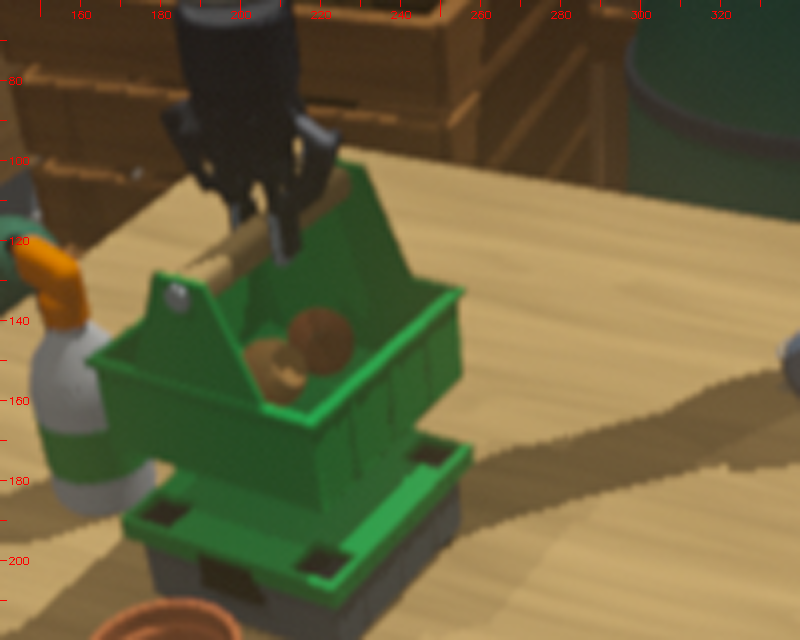

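View pics/q2.png

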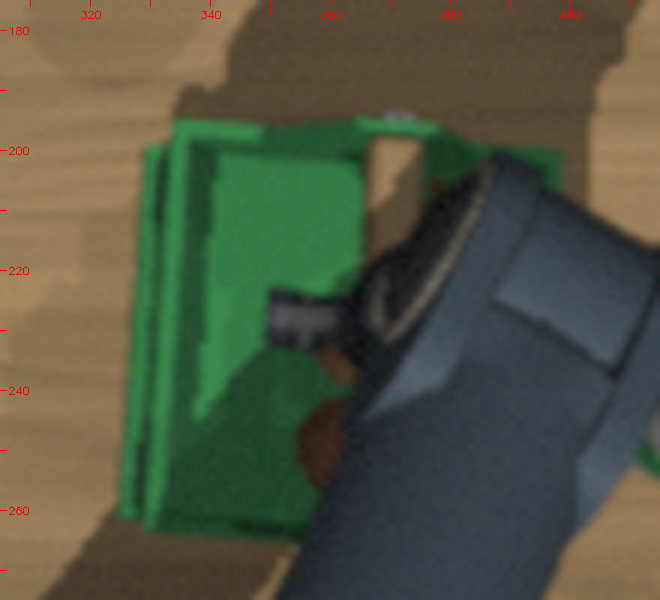

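Run:
```python
from h import *
o=.43
pix=[(305+a/6-o,175+b/6-o) for a,b in [(173,121),(145,531),(565,150)]]
x,e=fit('top',np.array([(100,95,85),(-100,95,85),(100,-95,85)])/1e3,pix,[.46,-.36,-.08],.1407); print(x,e)
# scene fit of rim corners
S=[(140+a/4-.37,60+b/4-.37) for a,b in [(310,422),(464,291),(90,358)]]
print(fit('scene',np.array([(100,95,85),(-100,95,85),(100,-95,85)])/1e3,S,[.46,-.36,-.08],.1407))
B=[(140+a/4-.37,60+b/4-.37) for a,b in [(334,605),(472,452),(126,520),(323,562),(432,455),(165,512)]]
print('box scene',fit('scene',np.array([(100,95,82),(-100,95,88),(100,-95,88),(76,71,88),(-76,71,88),(76,-71,88)])/1e3,B,[.46,-.36,-.08],0))
print(status.get_obs()['eef_pos'])
```

```text
[ 0.45793508 -0.35823081 -0.0753441 ] 0.3350286391756754
(array([ 0.45532976, -0.35823522, -0.09228115]), np.float64(1.296375606297829))
box scene (array([ 0.46135857, -0.35617335, -0.08940917]), np.float64(1.6172984678194098))
[ 0.45878407 -0.35922886  0.27793565]
```

```bash
python3 -m handwheel '[0,0,0,0.003,0,0,0, 0,0,0,0.012,-0.0003,-0.0007,0, 0,0,0,0.024,-0.0005,-0.0013,0, 0,0,0,0.036,-0.0005,-0.0015,0, 0,0,0,0.044,-0.0005,-0.0015,0, 0,0,0,0.046,-0.0005,-0.0015,0, 0,0,0,0.046,-0.0005,-0.0015,0]' 110
python3 - <<'E'
from h import *
print(status.get_obs()['eef_pos'],status.get_obs()['torque'])
im=optics.camera('scene')[:,:,::-1].copy(); crop(im,150,95,290,205,5,'pics/r1.png')
E
```

```text
t: 25.28
eef_pos: [0.4604, -0.359, 0.232]
ee_rot: [0.027, -0.706, 0.027, 0.707]
force: [0.7, 0.5, -6.1]
grip_width: 0.0221
[ 0.46039955 -0.35896775  0.23201173] [ 0.05668146 -0.01364718  0.0352328 ]
```

View pics/r1.png

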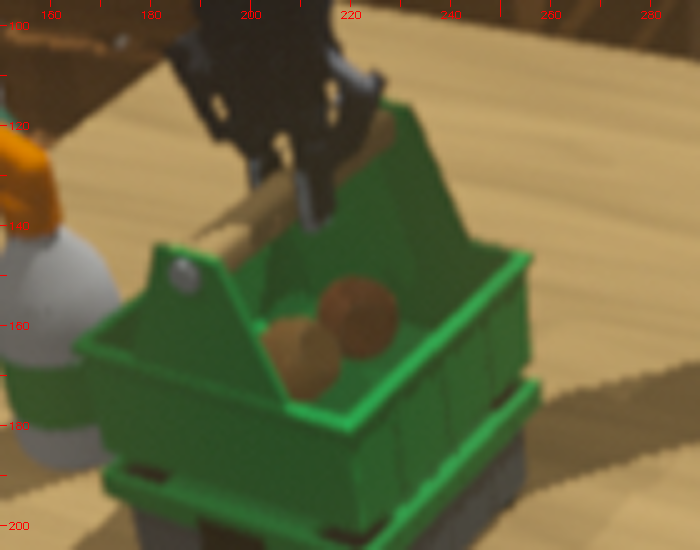

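```bash
python3 -m handwheel '[0,0,0,0.002,0,0,0, 0,0,0,0.004,0,0,0, 0,0,0,0.006,0,0,0]' 
python3 -m handwheel '[0,0,0,0.0015,0,0,0, 0,0,0,0.003,0,0,0]'
python3 -m handwheel '[0,0,0,0.0015,0,0,0, 0,0,0,0.003,0,0,0]'
```

```text
t: 25.7
eef_pos: [0.4605, -0.359, 0.2262]
ee_rot: [0.027, -0.706, 0.027, 0.707]
force: [-0.7, -0.2, -5.4]
grip_width: 0.0223
t: 25.95
eef_pos: [0.4605, -0.359, 0.2231]
ee_rot: [0.027, -0.706, 0.027, 0.707]
force: [-0.1, -0.1, -5.4]
grip_width: 0.0224
t: 26.2
eef_pos: [0.4605, -0.359, 0.22]
ee_rot: [0.027, -0.706, 0.028, 0.707]
force: [-0.4, -0.5, -4.9]
grip_width: 0.0223
```

```bash
python3 -m handwheel '[0,0,0,0.001,0,0,0, 0,0,0,0.002,0,0,0]' 
python3 -m handwheel '[0,0,0,0.001,0,0,0, 0,0,0,0.002,0,0,0]'
```

```text
t: 26.45
eef_pos: [0.4605, -0.3591, 0.218]
ee_rot: [0.027, -0.706, 0.028, 0.707]
force: [1.2, -0.6, -5.1]
grip_width: 0.0218
t: 26.7
eef_pos: [0.4604, -0.3591, 0.217]
ee_rot: [0.027, -0.706, 0.028, 0.707]
force: [-4.4, 2.0, 5.5]
grip_width: 0.0224
```

```bash
python3 -m handwheel '[0,0,0,0,0,0,0, 0,0,0,0,0,0,0, 0,0,0,0,0,0,0]' 22
python3 -m handwheel '[0,0,0,0,0,0,0.35, 0,0,0,0,0,0,0.5, 0,0,0,0,0,0,0.8, 0,0,0,0,0,0,1, 0,0,0,0,0,0,1]'
python3 - <<'E'
from h import *
im=optics.camera('scene')[:,:,::-1].copy(); crop(im,150,95,290,205,5,'pics/s1.png')
E
```

```text
t: 27.08
eef_pos: [0.4605, -0.3593, 0.2171]
ee_rot: [0.027, -0.706, 0.028, 0.707]
force: [-1.1, -0.0, -2.3]
grip_width: 0.0225
t: 27.7
eef_pos: [0.4606, -0.3593, 0.2171]
ee_rot: [0.027, -0.707, 0.028, 0.707]
force: [-0.5, 0.4, 1.4]
grip_width: 0.0856
```

View pics/s1.png

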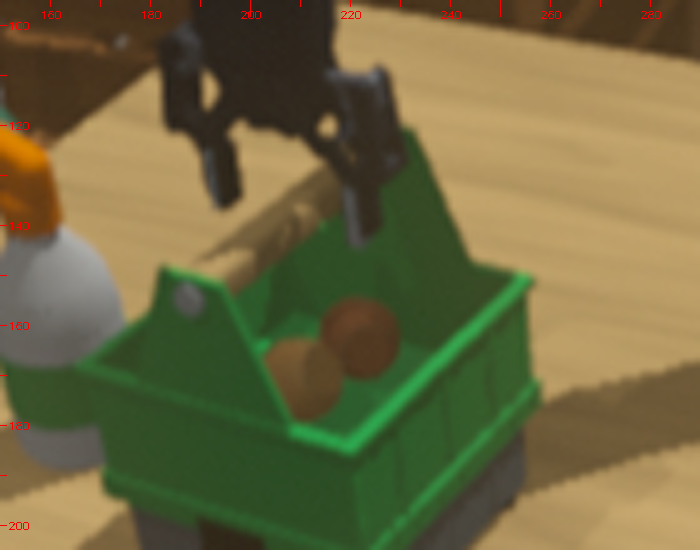

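```bash
python3 -m handwheel '[0,0,0,-0.015,0,0,1, 0,0,0,-0.05,0,0,1, 0,0,0,-0.1,0,0,1, 0,0,0,-0.15,0,0,1, 0,0,0,-0.17,-0.05,0,1, 0,0,0,-0.17,-0.11,0,1, 0,0,0,-0.17,-0.17,0,1, 0,0,0,-0.17,-0.23,0,1, 0,0,0,-0.17,-0.29,0,1, 0,0,0,-0.17,-0.33,0,1]'
python3 - <<'E'
from h import *
im=optics.camera('top')[:,:,::-1].copy(); cv2.imwrite('pics/t_top.png',im); crop(im,305,175,415,275,6,'pics/t2.png')
im=optics.camera('scene')[:,:,::-1].copy(); cv2.imwrite('pics/t_sc.png',im); crop(im,150,110,290,230,5,'pics/t1.png')
E
```

```text
t: 29.0
eef_pos: [0.486, -0.0267, 0.3884]
ee_rot: [-0.026, 0.707, -0.027, -0.706]
force: [0.0, -0.6, -0.3]
grip_width: 0.0855
```

View pics/t_top.png

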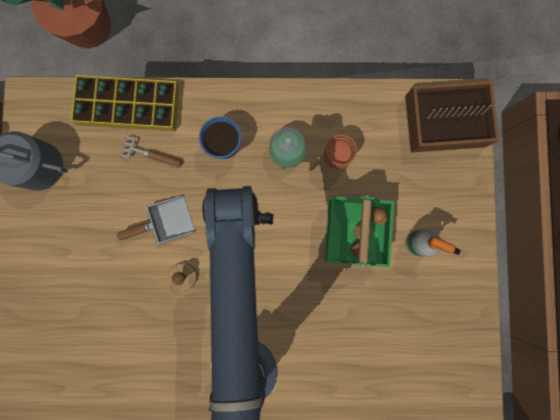

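View pics/t2.png

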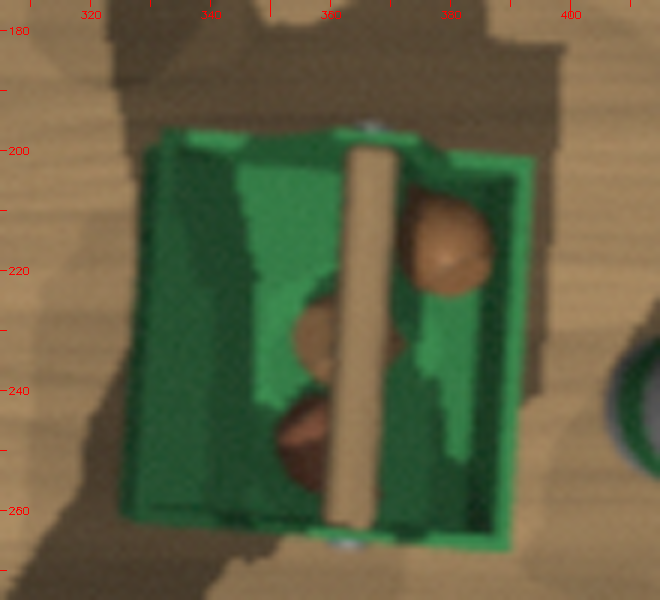

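View pics/t1.png

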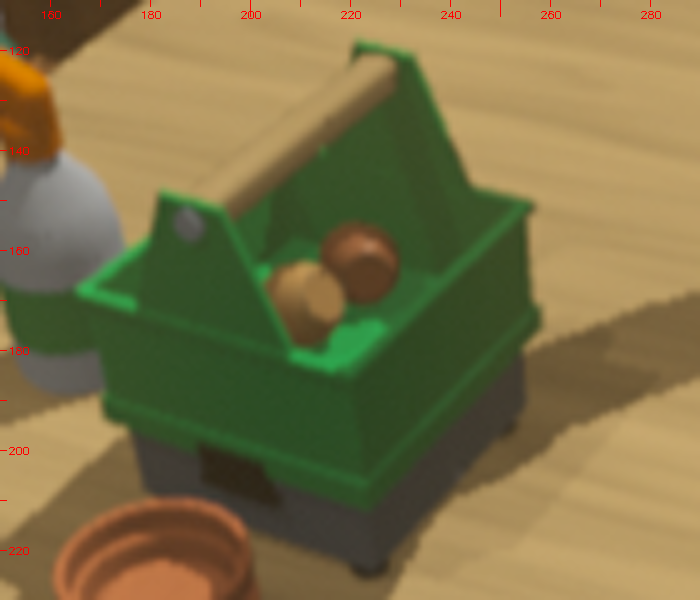

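View pics/t_sc.png

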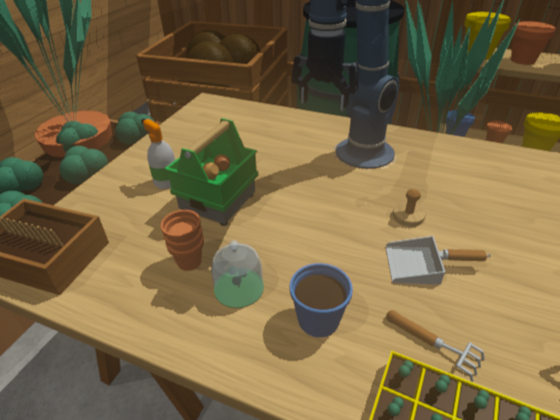

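Run:
```python
from h import *
T=[(305+a/6-.42,175+b/6-.42) for a,b in [(160,129),(533,157),(510,550),(122,519)]]
S=[(150+a/5-.4,110+b/5-.4) for a,b in [(348,373),(533,206),(78,290)]]
M=[(100,95,85),(100,-95,85),(-100,-95,85),(-100,95,85),(100,95,85),(-100,95,85),(100,-95,85)]
x,f=fit6(M,T+S,['top']*4+['scene']*3,[.46,-.36,.08,-.08,0,0]); print(x,f.tolist())
print('box frame',R.from_euler('z',.077).apply(x[:3]-[.459,-.3587,.08]))
```

```text
[ 0.4635 -0.3564  0.08   -0.0802 -0.0337  0.0125] [[0.1, -0.7], [0.1, -0.1], [-0.7, 0.4], [1.2, 0.3], [0.6, 0.1], [0.9, -0.0], [-1.0, 0.1]]
box frame [0.00430974 0.00263934 0.        ]
```

Tote origin fits at z = 0.080 (the recess floors), the scoop lies flat on the bench, and the arm is clear. Handing in.

```bash
python3 -c "
from rig import ticket; print(ticket.hand_in())"
```

```text
the job is handed in; nothing more can be done
None
```

The job is handed in at about 29 s of the 72 s allowed. All three bulbs went into the tote, the scoop is back flat on the bench, and the tote is on the box. The hand-in reported no verdict.

**What I did:**
- **Bulbs:** I gripped the scoop's handle with the tool leaning back 25°. I carried it level until the lip was inside the tote's +y rim, then tipped it to about 57° with no bulb spilled.
- **Scoop:** I laid it back right way up, close to where it started, and let go only once it touched the bench.
- **Tote:** I lifted it by the bar, turned it to line up with the box and lowered it. It met resistance with the tool at z = 0.217 m, exactly the height expected with the feet on the recess floors.

**Last checks in the pictures:**
- All three bulbs were visible in the tote, and the scoop looked flat on the bench.
- The other bench items looked unmoved by eye; I did not measure them.
- The arm was well clear of everything.

| Tote against box | Fitted | Limit |
|---|---|---|
| Height against recess floors | 0 mm | 3 mm |
| Offset along x | 4 mm | 7 mm |
| Offset along y | 3 mm | 7 mm |
| Turn against box | under 0.5° | about 7° |

**Disagreements:**
- The same fit gave the tote a tilt of about 2°, with the limit near 2.9°. I think this is pixel noise, because the tool was vertical when the tote seated.
- The two cameras differed by a few millimetres on where the tote sat relative to the box. I aimed between them, and the feet went in without catching.
- Closing the gripper on the bar nudged the tote about 3 mm while it was still on the bench.

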